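# Load the transformer test rack from the hasped chest

### The job

Flip the chest's hasp off its staple and swing it right back clear before you raise the lid, then stand every transformer in the chest upright in a bay of its own in the test rack, either way round, and press each loaded bay's hood down until its catch holds it. Finally close the chest lid fully and put the hasp back down over its staple, leaving the tools and stores around the work where they are.

Things in the scene. Friction and masses are not known exactly. Their poses are not given: they have to be found in the camera images.
- chest: Grey steel chest, fixed, outside 140 (x) by 276 (y) by 50 mm high without its lid; inside, 100 (x from -65 to +35 mm) by 266 mm of free padded floor 22 mm above the bench. Origin: centre of the underside. Its front faces -x of its own frame (towards the robot); z up. A block (40 x 50 mm, top at 68 mm) on the front at y = +60 mm carries a staple loop 22 mm high at x = -80 mm.
- lid (a joint): Chest lid, a shell 26 mm deep (top 76 mm above the bench), hinged along the chest's far (+x) rim; 0 shut, grows as the front edge is raised, stops at 1.75 rad (just past upright). Stiff hinge: it stays where it is left; about 5 N at the pull moves it.
- lid_hinge (a point): Point on the lid's hinge line, chest x = +70, y = 0, z = 50 mm; hinge line along the chest's y. Its frame turns with the lid.
- lid_pull (a point): Grip point of the lid's upright black pull: a block 9 (x) by 26 (y) by 32 mm high, standing on the lid close to its front edge at chest y = -45 mm, its top at 108 mm with the lid shut. The point is on its centre line 10 mm below its top, and in the lid's frame lies at x -125, y -45, z +48 mm from lid_hinge. Pinch its 26 mm width along y; it can turn between the pads.
- hasp (a joint): Steel hasp, a slotted strap 55 mm long and 32 wide, hinged to the lid's top, lying forward with the staple poking up through its slot; 0 = down on the staple, grows as its free end is flipped up and back over the lid, stop at 2.5 rad. It stays where it is left. Off the staple and swung clear means past 1.9 rad. The lid must not be raised (beyond 0.1 rad) while the hasp is under 1.2 rad.
- hasp_hinge (a point): Middle of the hasp's hinge line on the lid, at lid-frame x -120, y +60, z +28.5 mm from lid_hinge; hinge line along the lid's y. Its frame turns with the hasp.
- hasp_tab (a point): Grip point on the hasp's turned-up finger tab at its free end: a plate 5 (x) by 26 (y) mm that rises 28 mm above the strap; the point lies 9 mm below its top edge, 52.5 mm forward (-x) of hasp_hinge and 20 mm above it in the hasp's frame. Pinch its 26 mm width along y.
- rack: White test rack fixed on the bench, base plate 146 (x) by 268 (y) by 12 mm, with three bays side by side 85 mm apart and an aluminium rail 56 mm high along the far edge (near face at x = +60 mm). Origin: centre of the underside; its front faces -x of its own frame, z up.
- bay1 (a point): Centre of the floor of bay 1 (rack x = 0, y = +85, 12 mm above the bench); axes as the rack. The bay is a nest 54 (x) by 48 (y) mm inside four black corner angles 16 mm high, open for 30 mm in the middle of each side; a transformer stands in it, either way round.
- hood1 (a joint): Clear hood of bay 1: plate 108 x 60 mm, 16 mm side cheeks, 70 g, hinged along the rack's y at rack x +58, y +85, z 62 mm. 0 shut, 2.15 open, leaning back. A light spring (about 1 N at the tab) swings it open unless its front catch has clicked, which takes 5 to 8 N down on the tab over the last 0.11 rad; caught it reads under 0.035. A 4 N pull up frees it. Shut, it clears a transformer by 3 mm.
- hood1_tab (a point): Grip point on the black tab at the free edge of hood 1: 26 wide (y), 6 thick, sticking out 32 mm from the hood's edge (110 to 140 mm from the hinge); the point is 130 mm from the hinge line. Pinch its width along y.
- bay2 (a point): Centre of the floor of bay 2 (rack x = 0, y = +0, 12 mm above the bench); axes as the rack. The bay is a nest 54 (x) by 48 (y) mm inside four black corner angles 16 mm high, open for 30 mm in the middle of each side; a transformer stands in it, either way round.
- hood2 (a joint): Clear hood of bay 2: plate 108 x 60 mm, 16 mm side cheeks, 70 g, hinged along the rack's y at rack x +58, y +0, z 62 mm. 0 shut, 2.15 open, leaning back. A light spring (about 1 N at the tab) swings it open unless its front catch has clicked, which takes 5 to 8 N down on the tab over the last 0.11 rad; caught it reads under 0.035. A 4 N pull up frees it. Shut, it clears a transformer by 3 mm.
- hood2_tab (a point): Grip point on the black tab at the free edge of hood 2: 26 wide (y), 6 thick, sticking out 32 mm from the hood's edge (110 to 140 mm from the hinge); the point is 130 mm from the hinge line. Pinch its width along y.
- bay3 (a point): Centre of the floor of bay 3 (rack x = 0, y = -85, 12 mm above the bench); axes as the rack. The bay is a nest 54 (x) by 48 (y) mm inside four black corner angles 16 mm high, open for 30 mm in the middle of each side; a transformer stands in it, either way round.
- hood3 (a joint): Clear hood of bay 3: plate 108 x 60 mm, 16 mm side cheeks, 70 g, hinged along the rack's y at rack x +58, y -85, z 62 mm. 0 shut, 2.15 open, leaning back. A light spring (about 1 N at the tab) swings it open unless its front catch has clicked, which takes 5 to 8 N down on the tab over the last 0.11 rad; caught it reads under 0.035. A 4 N pull up frees it. Shut, it clears a transformer by 3 mm.
- hood3_tab (a point): Grip point on the black tab at the free edge of hood 3: 26 wide (y), 6 thick, sticking out 32 mm from the hood's edge (110 to 140 mm from the hinge); the point is 130 mm from the hinge line. Pinch its width along y.
- xfmr1: Small mains transformer, 220 g: dark steel core and foot 42 mm long (own x), brown winding 36 mm wide (own y) from 5 to 31 mm up, core 18 mm thick (y) and 44 mm tall, bare above the winding. Origin: centre of the underside; z up. Two or three are in the chest (an absent one has no pose). All alike.
- xfmr2: Small mains transformer, 220 g: dark steel core and foot 42 mm long (own x), brown winding 36 mm wide (own y) from 5 to 31 mm up, core 18 mm thick (y) and 44 mm tall, bare above the winding. Origin: centre of the underside; z up. Two or three are in the chest (an absent one has no pose). All alike.
- xfmr3: Small mains transformer, 220 g: dark steel core and foot 42 mm long (own x), brown winding 36 mm wide (own y) from 5 to 31 mm up, core 18 mm thick (y) and 44 mm tall, bare above the winding. Origin: centre of the underside; z up. Two or three are in the chest (an absent one has no pose). All alike.
- spool: Bystander: metal spool of solder, 56 mm across, 50 mm high, standing behind the work. Origin: centre of the underside.
- can_cap: Bystander: black can capacitor, 35 mm across, 50 mm high, standing behind the work. Origin: centre of the underside.
- driver: Bystander: screwdriver lying behind the work, about 0.2 m long.

How it is judged (in metres and radians):
On the way, in this order (a step that is already met when the one before it is completed fails the run):
1. the hasp is flipped off its staple and swung clear, past 1.9 rad, the lid still shut (value of joint hasp above 1.9 rad and value of joint lid below 0.1 rad), for 0.2 s.
2. the lid is raised past 1.3 rad (value of joint lid above 1.3 rad), for 0.2 s.
At the end, for the whole second after the job is handed in: Every transformer present stands upright (within 0.1 rad) and at rest on the floor of a bay (within 12 mm of its centre, 4 mm in height), and the hood of that bay is caught shut (under 0.035 rad); the chest lid is shut (under 0.05 rad) and the hasp is down on its staple (under 0.15 rad) (((x of xfmr1 in the frame of bay1 between -0.012 and 0.012 m and y of xfmr1 in the frame of bay1 between -0.012 and 0.012 m and z of xfmr1 in the frame of bay1 between -0.004 and 0.004 m and value of joint hood1 below 0.035 rad) or (x of xfmr1 in the frame of bay2 between -0.012 and 0.012 m and y of xfmr1 in the frame of bay2 between -0.012 and 0.012 m and z of xfmr1 in the frame of bay2 between -0.004 and 0.004 m and value of joint hood2 below 0.035 rad) or (x of xfmr1 in the frame of bay3 between -0.012 and 0.012 m and y of xfmr1 in the frame of bay3 between -0.012 and 0.012 m and z of xfmr1 in the frame of bay3 between -0.004 and 0.004 m and value of joint hood3 below 0.035 rad)) and angle between each of xfmr1, xfmr2, xfmr3's own z axis and vertical below 0.1 rad and linear speed of each of xfmr1, xfmr2, xfmr3 below 0.02 m/s and ((x of xfmr2 in the frame of bay1 between -0.012 and 0.012 m and y of xfmr2 in the frame of bay1 between -0.012 and 0.012 m and z of xfmr2 in the frame of bay1 between -0.004 and 0.004 m and value of joint hood1 below 0.035 rad) or (x of xfmr2 in the frame of bay2 between -0.012 and 0.012 m and y of xfmr2 in the frame of bay2 between -0.012 and 0.012 m and z of xfmr2 in the frame of bay2 between -0.004 and 0.004 m and value of joint hood2 below 0.035 rad) or (x of xfmr2 in the frame of bay3 between -0.012 and 0.012 m and y of xfmr2 in the frame of bay3 between -0.012 and 0.012 m and z of xfmr2 in the frame of bay3 between -0.004 and 0.004 m and value of joint hood3 below 0.035 rad)) and ((x of xfmr3 in the frame of bay1 between -0.012 and 0.012 m and y of xfmr3 in the frame of bay1 between -0.012 and 0.012 m and z of xfmr3 in the frame of bay1 between -0.004 and 0.004 m and value of joint hood1 below 0.035 rad) or (x of xfmr3 in the frame of bay2 between -0.012 and 0.012 m and y of xfmr3 in the frame of bay2 between -0.012 and 0.012 m and z of xfmr3 in the frame of bay2 between -0.004 and 0.004 m and value of joint hood2 below 0.035 rad) or (x of xfmr3 in the frame of bay3 between -0.012 and 0.012 m and y of xfmr3 in the frame of bay3 between -0.012 and 0.012 m and z of xfmr3 in the frame of bay3 between -0.004 and 0.004 m and value of joint hood3 below 0.035 rad)) and value of joint lid below 0.05 rad and value of joint hasp below 0.15 rad); the robot touches nothing.
It fails at once if the lid is raised beyond 0.1 rad while the hasp is not swung clear (under 1.2 rad) (value of joint lid above 0.1 rad and value of joint hasp below 1.2 rad).
It fails at once if the spool is moved by more than 3 cm (distance of spool from where it was at the start of the episode above 0.03 m).
It fails at once if the can capacitor is moved by more than 3 cm (distance of can_cap from where it was at the start of the episode above 0.03 m).
It fails at once if the screwdriver is moved by more than 3 cm (distance of driver from where it was at the start of the episode above 0.03 m).
Of xfmr1, xfmr2, xfmr3 only 2 to 3 are there at a start; the rules pass over those that are not, and their reading is None.
At some moment in a run one of xfmr1, xfmr2, xfmr3 may be knocked a few centimetres aside while the robot is not near it.
Once in a run the grip may slacken for a moment while it holds something.
It also fails if it takes over 210 s, if anything falls off the work surface, if the arm or the gripper's body presses on something with over 40 N, if the wrist force passes 120 N, or if a joint passes its speed limit or range.

### The arm

A 6-joint arm with a two-finger parallel gripper is mounted at the origin on the work surface. World frame = base frame: x ahead of the robot, y to its left, z up, the work surface at z = 0. Lengths are in m, angles in degrees, forces in N, time in s.
With the tool pointing down it reaches from about 0.25 to 0.725 m from the base axis. Payload 9.7 kg.
Tool frame: the origin (TCP) lies at the very end of the fingers, on their centre line; the grasp point (between the pads) lies 19 mm behind it (bot.grip_point_offset is the z of the grasp point in the tool frame, in m); z points along the fingers, x is the direction in which the jaws open and shut, and the axes are right-handed (so a half turn about z gives the same grasp; the last joint's range is limited). The gripper opens to 85 mm and grips with 20 to 120 N. Pads are 22 mm wide; open, the fingers measure 114 mm over their backs; the gripper's body (76 mm by 85 mm) begins 54 mm behind the grasp point. The pads swing forward as they close: fully open they stand 13 mm farther back than shut.
Start: joints at [71.104, 4.979, 10.078, 95.1, 0, 90], TCP at [0.178, 0.52, 0.231] pointing down, gripper open.
Joint ranges: [-179.16, 179.16], [-48.56, 103.87], [-65.8, 70.77], [-126.05, 130.52], [-82.76, 87.17], [-180, 180]. Speed limits (degrees/s): [127.2, 127.2, 147.25, 180, 180, 180].

### API

Orientations are given as [roll, pitch, yaw] about the fixed x, y, z axes, in that order (R = Rz(yaw) Ry(pitch) Rx(roll)).
In Python, from workcell import get_obs, viewer, job_done, bot gives the robot as it stands.
- The arm moves only by the shell command python3 -m handwheel 'ROWS' [FORCE]. ROWS is JSON, a list of rows, each a list of 5 numbers: the closure, from 0 (fully open) to 1 (shut), then the shift along the world's x, y, z in m, then the turn about the world's z in degrees. A call has 1 to 5 rows; each row is the pose to reach, as a shift and turn from the pose measured when the call began; what a row does not reach only later rows make up. A row lasts 1/10 s, in which the tool goes at most 50 mm and 8.59 degrees, less where a joint would pass 70% of its speed; a pose out of reach is approached as far as the arm can. A call with a gripper value outside its range is refused whole. The fingers move at their own pace and stop on an object; FORCE is the grip in N (left out, the last holds). Time passes only in rows, so rows that repeat a pose let the fingers close. It gives the time, the measured TCP pose, the force and the opening at its end, in the units of the state.
- get_obs(): the state, without advancing time (a new reading comes with each control period).
- viewer.camera(name): name is "scene" or "top"; returns a dict with "color" (480x640x3 uint8, blue, green, red), "K" (3x3 intrinsics, pixels), "origin" and "orientation" of the camera in the world. Camera axes: x right, y down, z forward; pixel columns grow to the right and rows downward; lengths in m; the calibration is good to about 2 mm. A picture is of the moment at which its call begins. There is no depth.
- job_done(): hands the job in, once; it reports no verdict.
The state is a dict: "time": time; "q": joint angles; "qd": joint speeds; "joint_efforts": joint torques, N m; "ee_pos": TCP position; "tcp_rot": TCP orientation; "wrist_force": force on the tool from outside, world axes, zero at the start; "torque": the same for the moment, N m; "opening": finger opening in m.
Only numpy, scipy, OpenCV 4.12 (cv2) and the standard library are available. Lean on these libraries where they do the work, as an engineer would, in place of code of your own. Each camera call takes 0.05 s, during which the arm holds its last target.

## Working session

There is one attempt and no reset: what is moved stays moved. The work goes in short steps, Python scripts to look and compute and a shell command to move; the robot and the scene stay as the last step left them, time stands still between calls to the robot, and variables do not carry over. Pictures are saved under pics/ and viewed, and the job is handed in when it is done.

```bash
ls; mkdir -p pics; python3 - <<'E'
from workcell import get_obs, viewer, bot
import cv2
print(get_obs()); print(bot.grip_point_offset)
for n in("scene","top"):
    c=viewer.camera(n); cv2.imwrite(f"pics/{n}0.png",c["color"]); print(n,c["K"],c["origin"],c["orientation"])
E
```

```text
pics
{'time': 0.0, 'q': array([7.11028337e+01, 5.01162426e+00, 1.00340973e+01, 9.50975545e+01,
       9.34937366e-04, 8.99991003e+01]), 'qd': array([ 0.02843071, -0.05389784,  0.05700813,  0.01912631,  0.00801183,
        0.11316589]), 'joint_efforts': array([ 9.10553317e-04, -5.20390821e+01,  4.64800715e+01,  1.62268127e-02,
       -2.44729936e-04,  4.23541053e-06]), 'ee_pos': array([0.17805451, 0.52015298, 0.23057483]), 'tcp_rot': array([-1.79999064e+02,  7.50813841e-02,  7.11037334e+01]), 'wrist_force': array([ 0.45629685, -0.52080306,  0.20474444]), 'torque': array([-0.02907017, -0.01437748,  0.0092596 ]), 'opening': 0.08551031530075173}
-0.0187
scene [[474.28654979   0.         318.56598192]
 [  0.         474.28654979 242.33913047]
 [  0.           0.           1.        ]] [ 0.99052272 -0.37619541  0.70902105] [-138.35346496    0.88768067   44.42973363]
top [[445.91644053   0.         315.6222165 ]
 [  0.         445.91644053 237.00981855]
 [  0.           0.           1.        ]] [ 0.45037118 -0.01182656  0.84764268] [-167.2817451     0.30950235  -79.95233629]
```

View pics/scene0.png

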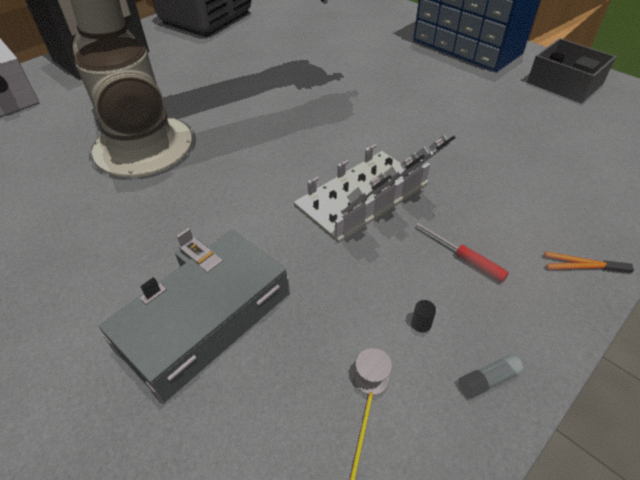

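View pics/top0.png

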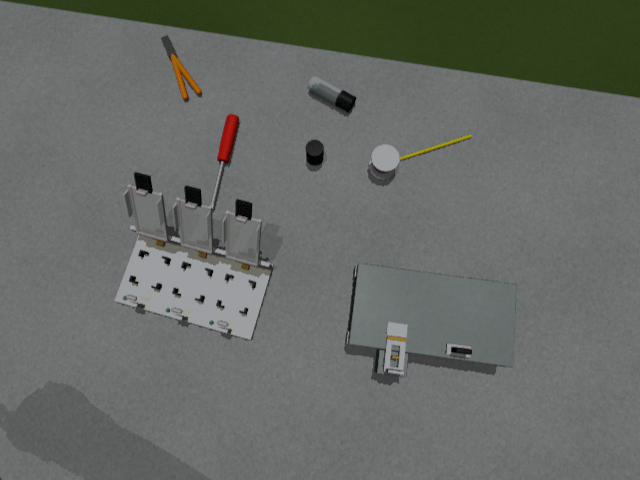

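```bash
cat > h.py <<'E'
import numpy as np, cv2
from scipy.spatial.transform import Rotation as R
from scipy.optimize import least_squares
from workcell import get_obs, viewer, bot, job_done
CAM={"scene":(np.array([[474.28654979,0,318.56598192],[0,474.28654979,242.33913047],[0,0,1]]),np.array([0.99052272,-0.37619541,0.70902105]),[-138.35346496,0.88768067,44.42973363]),
"top":(np.array([[445.91644053,0,315.6222165],[0,445.91644053,237.00981855],[0,0,1]]),np.array([0.45037118,-0.01182656,0.84764268]),[-167.2817451,0.30950235,-79.95233629])}
def Rm(rpy): return R.from_euler('xyz',rpy,degrees=True).as_matrix()
def proj(n,P):
    K,o,r=CAM[n]; p=(np.atleast_2d(P)-o)@Rm(r); p=p@K.T; return p[:,:2]/p[:,2:]
def ray(n,uv):
    K,o,r=CAM[n]; d=Rm(r)@np.linalg.inv(K)@[uv[0],uv[1],1]; return o,d
def onz(n,uv,z):
    o,d=ray(n,uv); return o+d*(z-o[2])/d[2]
def tri(uvs):  # {cam:uv}
    A=[];b=[]
    for n,uv in uvs.items():
        o,d=ray(n,uv); d=d/np.linalg.norm(d); M=np.eye(3)-np.outer(d,d); A.append(M);b.append(M@o)
    return np.linalg.solve(sum(A),sum(b))
def body(pose,P): # pose x,y,yawdeg
    return np.atleast_2d(P)@Rm([0,0,pose[2]]).T+[pose[0],pose[1],0]
def fit(obs,x0): # obs list (cam,uv,local mm)
    f=lambda p: np.concatenate([proj(n,body(p,np.array(l)/1000.))[0]-uv for n,uv,l in obs])
    s=least_squares(f,x0,x_scale=[.01,.01,1]); return s.x,s.fun.reshape(-1,2)
def shot(n,name,box=None,sc=None):
    c=viewer.camera(n)["color"]; cv2.imwrite(f"pics/{name}_full.png",c)
    if box:
        x0,y0,x1,y1=box; c=cv2.resize(c[y0:y1,x0:x1],None,fx=sc,fy=sc,interpolation=cv2.INTER_CUBIC)
    cv2.imwrite(f"pics/{name}.png",c)
E
python3 - <<'E'
from h import *
for n,uv in [("top",(350,345)),("top",(365,266)),("top",(517,285)),("top",(512,366)),("top",(118,298)),("top",(250,337)),("scene",(145,140))]: print(n,uv,onz(n,uv,.0 if n=="scene" else .05))
i=cv2.imread("pics/top0.png");cv2.imwrite("pics/c1.png",cv2.resize(i[240:400,330:530],None,fx=4,fy=3.75,interpolation=cv2.INTER_CUBIC))
i2=cv2.resize(i[165:345,100:300],None,fx=4,fy=3.3,interpolation=cv2.INTER_CUBIC);cv2.imwrite("pics/c2.png",i2)
i=cv2.imread("pics/scene0.png");cv2.imwrite("pics/c3.png",cv2.resize(i[220:400,90:300],None,fx=3.8,fy=3.3,interpolation=cv2.INTER_CUBIC))
cv2.imwrite("pics/c4.png",cv2.resize(i[130:250,280:470],None,fx=4,fy=4,interpolation=cv2.INTER_CUBIC))
E
```

```text
top (350, 345) [ 0.44777517 -0.06859253  0.05      ]
top (365, 266) [ 0.58948239 -0.07337796  0.05      ]
top (517, 285) [ 0.60268486 -0.34571975  0.05      ]
top (512, 366) [ 0.46169746 -0.34797594  0.05      ]
top (118, 298) [0.45604856 0.35143397 0.05      ]
top (250, 337) [0.43071183 0.10548273 0.05      ]
scene (145, 140) [-0.01238449  0.01142556  0.        ]
```

View pics/c1.png

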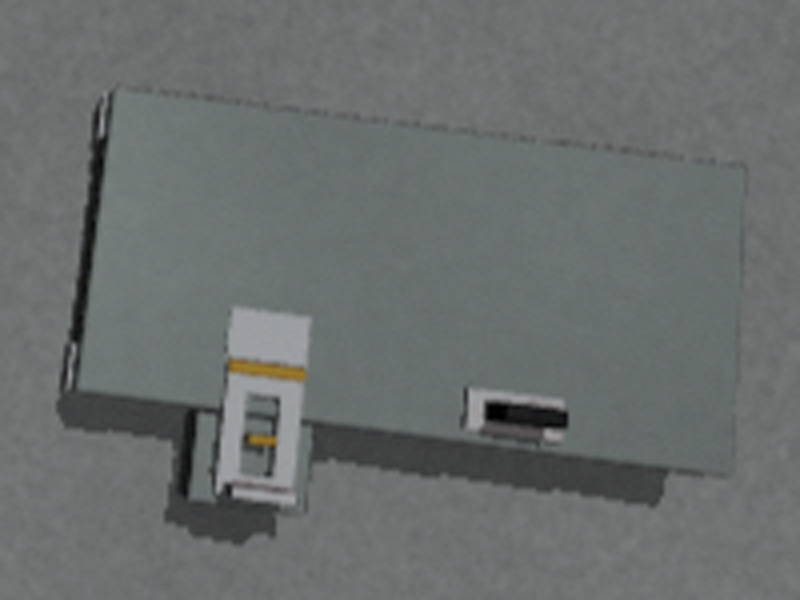

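View pics/c2.png

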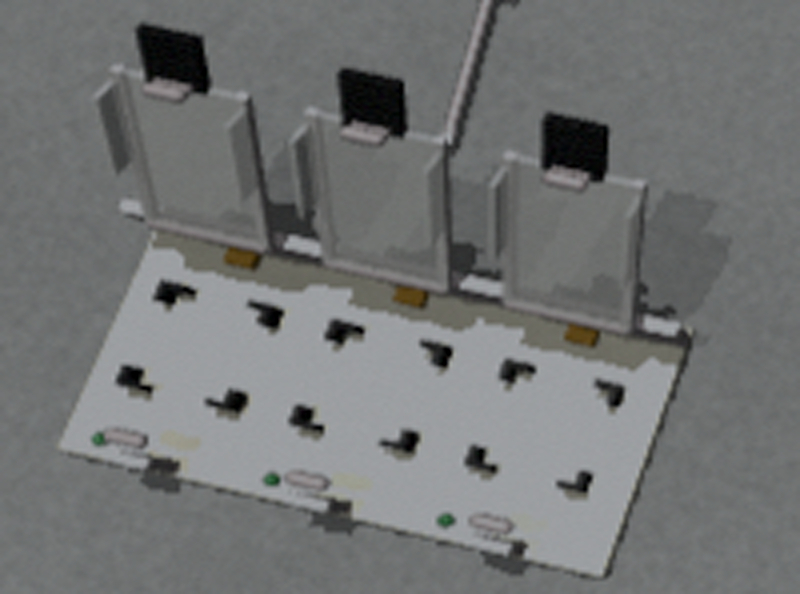

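View pics/c3.png

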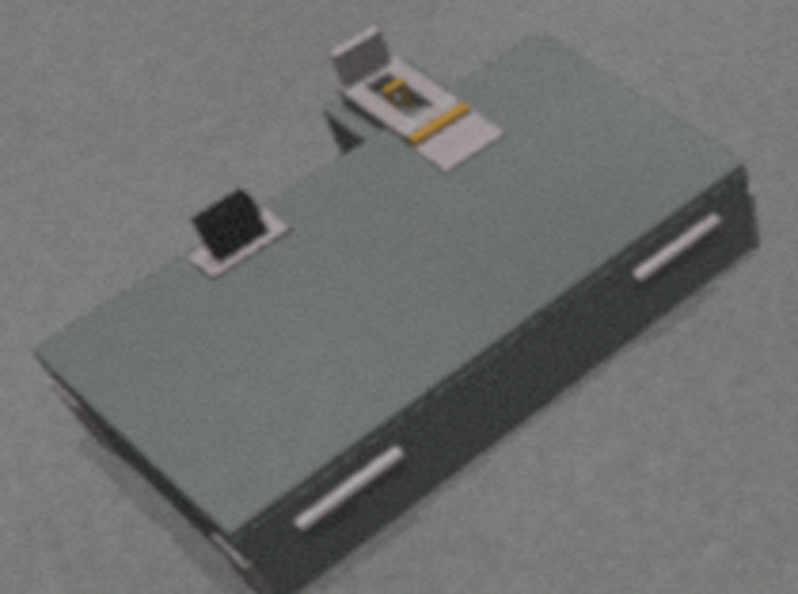

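View pics/c4.png

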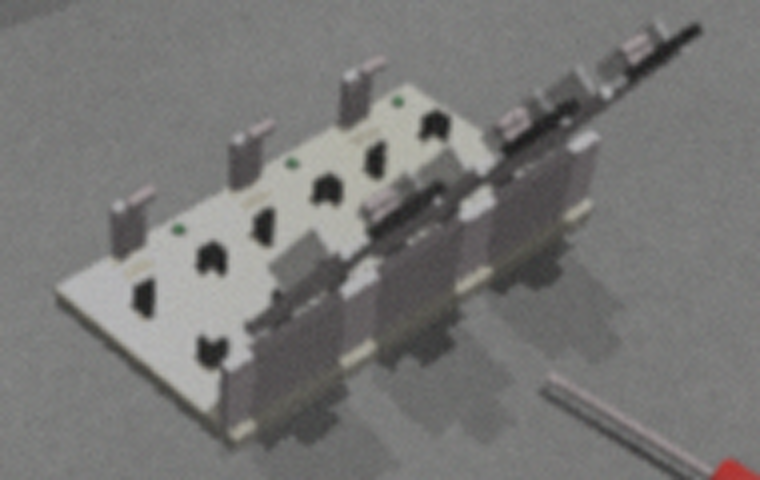

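```bash
python3 - <<'E'
from h import *
c1=lambda x,y:(330+x/4,240+y/3.75); c2=lambda x,y:(100+x/4,165+y/3.3)
c3=lambda x,y:(90+x/3.8,220+y/3.3); c4=lambda x,y:(280+x/4,130+y/4)
t,s="top","scene"
o=[(t,c1(113,88),(70,138,76)),(t,c1(745,165),(70,-138,76)),(t,c1(733,474),(-70,-138,76)),(t,c1(80,390),(-70,138,76)),
(s,c3(38,352),(-70,-138,76)),(s,c3(230,533),(70,-138,76)),(s,c3(742,165),(70,138,76)),(s,c3(545,38),(-70,138,76))]
p,r=fit(o,[.52,-.2,0]);print("chest",p.round(4));print(r.round(1))
for nm,L in [("tabtop",(-102.5,60,107.5)),("pulltop",(-55,-45,108)),("haspgrip",(-102.5,60,98.5)),("pullgrip",(-55,-45,98)),("hhinge",(-50,60,78.5))]:
    P=body(p,np.array(L)/1000.)[0];a=proj(t,P)[0];b=proj(s,P)[0]
    print(nm,P.round(4),"c1",((a-[330,240])*[4,3.75]).round(),"c3",((b-[90,220])*[3.8,3.3]).round())
print("tri tab", tri({t:c1(263,489),s:c3(358,42)}),"tri pull",tri({t:c1(527,410),s:c3(222,205)}))
o=[(t,c2(62,448),(-73,134,12)),(t,c2(605,577),(-73,-134,12)),(s,c4(57,290),(-73,-134,12)),(s,c4(232,440),(73,-134,12)),(s,c4(405,85),(-73,134,12))]
p,r=fit(o,[.5,.2,0]);print("rack",p.round(4));print(r.round(1))
for i,y in enumerate((85,0,-85)):
    print("bay",i+1,body(p,np.array((0,y,12))/1000.)[0].round(4), ((proj(t,body(p,np.array((0,y,12))/1000.))[0]-[100,165])*[4,3.3]).round(),((proj(s,body(p,np.array((0,y,12))/1000.))[0]-[280,130])*4).round())
E
```

```text
chest [ 0.5262 -0.2007  2.347 ]
[[ 0.8 -1.7]
 [ 1.5 -1.2]
 [ 1.5 -0.3]
 [-0.4 -0.8]
 [-1.6 -1.5]
 [ 0.  -0.1]
 [ 1.4 -2.3]
 [-0.9 -3.2]]
tabtop [ 0.4213 -0.145   0.1075] c1 [269. 491.] c3 [356.  38.]
pulltop [ 0.4731 -0.2479  0.108 ] c1 [541. 411.] c3 [222. 205.]
haspgrip [ 0.4213 -0.145   0.0985] c1 [265. 490.] c3 [360.  49.]
pullgrip [ 0.4731 -0.2479  0.098 ] c1 [533. 411.] c3 [229. 217.]
hhinge [ 0.4738 -0.1428  0.0785] c1 [269. 366.] c3 [441. 124.]
tri tab [ 0.42127355 -0.14381343  0.10342575] tri pull [ 0.47159309 -0.24546558  0.10428555]
rack [ 0.5118  0.232  -5.3637]
[[ 0.  -0.6]
 [ 1.4 -0.6]
 [-1.3 -1.5]
 [ 0.6 -0.6]
 [ 0.5 -1.5]]
bay 1 [0.5198 0.3166 0.012 ] [214. 345.] [438. 175.]
bay 2 [0.5118 0.232  0.012 ] [384. 384.] [329. 242.]
bay 3 [0.5039 0.1474 0.012 ] [557. 424.] [211. 314.]
```

```bash
python3 - <<'E'
from h import *
c1=lambda x,y:(330+x/4,240+y/3.75); c2=lambda x,y:(100+x/4,165+y/3.3)
c3=lambda x,y:(90+x/3.8,220+y/3.3); c4=lambda x,y:(280+x/4,130+y/4)
t,s="top","scene"
ch=[(t,c1(113,88),(70,138,76)),(t,c1(745,165),(70,-138,76)),(t,c1(733,474),(-70,-138,76)),(t,c1(80,390),(-70,138,76)),
(s,c3(38,352),(-70,-138,76)),(s,c3(230,533),(70,-138,76)),(s,c3(742,165),(70,138,76)),(s,c3(545,38),(-70,138,76)),
(t,c1(263,489),(-102.5,60,107.5)),(s,c3(358,42),(-102.5,60,107.5)),(t,c1(527,410),(-55,-45,108)),(s,c3(222,205),(-55,-45,108))]
ra=[(t,c2(62,448),(-73,134,12)),(t,c2(605,577),(-73,-134,12)),(s,c4(57,290),(-73,-134,12)),(s,c4(232,440),(73,-134,12)),(s,c4(405,85),(-73,134,12))]
import h
base={k:CAM[k] for k in CAM}
def res(p,full=False):
    for i,k in enumerate((t,s)):
        K,o,r=base[k]; d=p[6+6*i:12+6*i]
        h.CAM[k]=(K,o+d[:3],(R.from_euler('xyz',d[3:],degrees=True)*R.from_euler('xyz',r,degrees=True)).as_euler('xyz',degrees=True))
    e=[proj(n,body(pp,np.array(l)/1000.))[0]-uv for pp,L in ((p[:3],ch),(p[3:6],ra)) for n,uv,l in L]
    e=np.concatenate(e)
    return e if full else np.concatenate([e,p[6:9]/.002,p[12:15]/.002,p[9:12]/.2,p[15:18]/.2])
x0=np.r_[.526,-.2,2.3,.512,.232,-5.4,np.zeros(12)]
q=least_squares(res,x0,x_scale=np.r_[.01,.01,1,.01,.01,1,[.002]*3,[.2]*3,[.002]*3,[.2]*3])
print(q.x.round(4)); print(res(q.x,True).reshape(-1,2).round(1).tolist())
E
```

```text
[ 5.2440e-01 -1.9950e-01  2.1526e+00  5.0990e-01  2.3400e-01 -5.4356e+00
 -4.0000e-04 -1.0000e-04  2.6000e-03 -1.0000e-03  1.9300e-02 -4.3600e-02
  4.0000e-04  1.0000e-04  1.9000e-03  1.1710e-01  1.6360e-01  3.9000e-03]
[[-0.1, -1.2], [0.0, -0.4], [-0.2, 0.3], [-1.5, -0.6], [-1.1, -0.6], [0.0, 0.7], [1.4, -0.8], [-0.5, -1.7], [0.1, 0.9], [-0.1, 0.2], [2.0, 0.8], [0.5, 1.0], [-0.7, -0.0], [0.3, 0.0], [-1.2, -0.2], [0.5, 0.5], [0.5, 0.1]]
```

```bash
python3 -m handwheel '[[0.4,0.017,-0.047,0,8],[0.4,0.034,-0.094,0,16],[0.4,0.051,-0.141,0,21],[0.4,0.068,-0.188,0,21],[0.4,0.085,-0.235,0,21]]' 30
python3 -m handwheel '[[0.4,0.017,-0.047,0,0],[0.4,0.034,-0.094,0,0],[0.4,0.051,-0.141,0,0],[0.4,0.068,-0.188,0,0],[0.4,0.085,-0.235,0,0]]'
```

```text
time: 0.6
ee_pos: [0.263, 0.2834, 0.2303]
tcp_rot: [-180.0, 0.1, 92.2]
wrist_force: [1.4, -0.7, 1.0]
opening: 0.0511
time: 1.1
ee_pos: [0.3475, 0.0479, 0.2304]
tcp_rot: [180.0, 0.1, 92.2]
wrist_force: [1.8, 0.6, -0.4]
opening: 0.0513
```

```bash
python3 -m handwheel '[[0.4,0.016,-0.044,0,0],[0.4,0.033,-0.09,0,0],[0.4,0.05,-0.135,-0.02,0],[0.4,0.066,-0.178,-0.05,0],[0.4,0.072,-0.192,-0.08,0]]'
python3 - <<'E'
from h import *
shot("top","t1",(330,280,480,400),5); shot("scene","s1",(100,180,300,330),4)
E
```

```text
time: 1.6
ee_pos: [0.4202, -0.1472, 0.1497]
tcp_rot: [179.9, 0.1, 92.0]
wrist_force: [-0.1, -0.2, 0.2]
opening: 0.0506
```

View pics/t1.png

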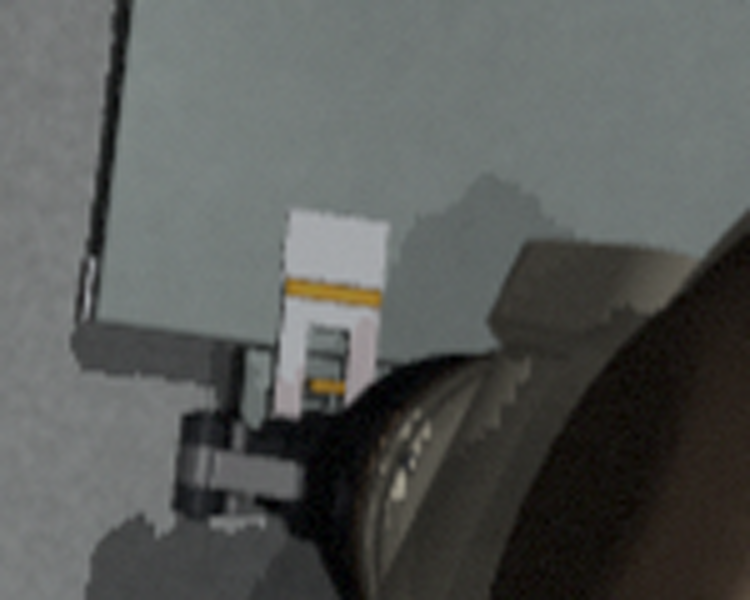

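View pics/s1.png

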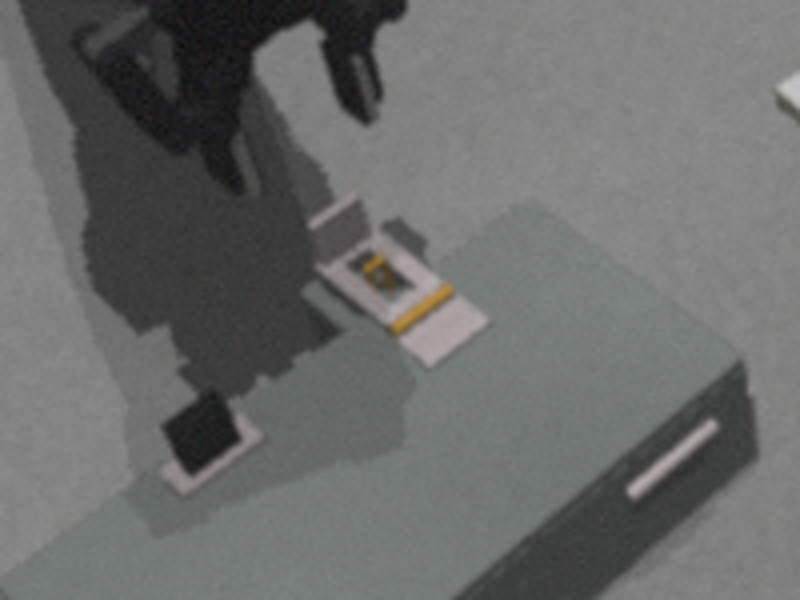

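```bash
python3 -m handwheel '[[0.4,0,0.003,-0.03,0],[0.4,0,0.003,-0.058,0],[0.4,0,0.003,-0.065,0],[0.4,0,0.003,-0.065,0]]'
python3 - <<'E'
from h import *
print(proj("scene",[.4202,-.1472,.1497]))
shot("scene","s2",(100,180,300,330),4)
E
```

```text
time: 2.1
ee_pos: [0.4175, -0.1421, 0.0806]
tcp_rot: [-179.6, -0.1, 92.0]
wrist_force: [0.6, -0.0, 0.8]
opening: 0.0512
[[176.37007387 214.67761299]]
```

View pics/s2.png

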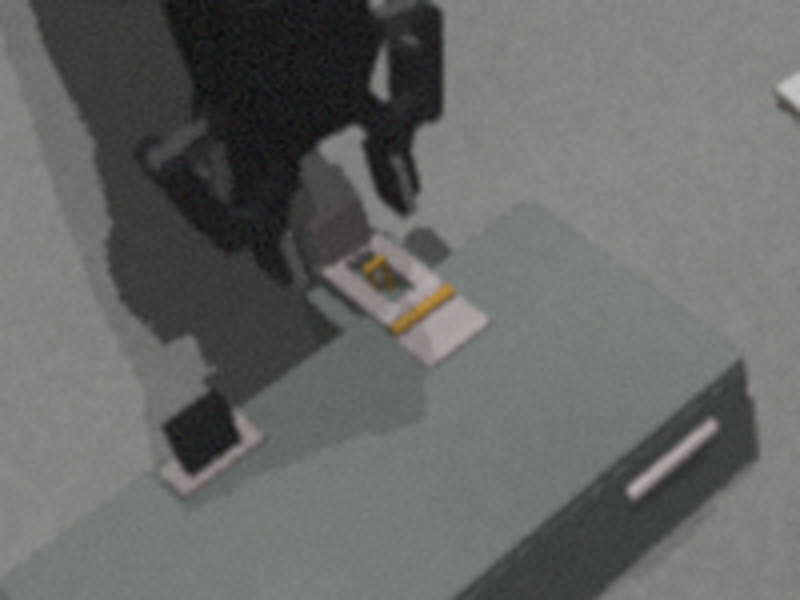

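```bash
python3 -m handwheel '[[0.75,0.003,0,0.004,0],[0.75,0.003,0,0.004,0],[0.75,0.003,0,0.004,0],[0.75,0.003,0,0.004,0],[0.75,0.003,0,0.004,0]]' 30
```

```text
time: 2.65
ee_pos: [0.4227, -0.1433, 0.0884]
tcp_rot: [-179.9, 0.1, 92.0]
wrist_force: [0.5, -3.4, 9.2]
opening: 0.0249
```

```bash
python3 -m handwheel '[[0.75,0.001,0,0.004,0],[0.75,0.005,0,0.009,0],[0.75,0.011,0,0.0165,0],[0.75,0.019,0.001,0.023,0],[0.75,0.019,0.001,0.023,0]]'
python3 - <<'E'
from h import *
shot("scene","s3",(100,180,300,330),4)
E
```

```text
time: 3.15
ee_pos: [0.4427, -0.1426, 0.1126]
tcp_rot: [-180.0, 0.2, 92.0]
wrist_force: [-3.9, -2.9, 0.8]
opening: 0.0249
```

View pics/s3.png

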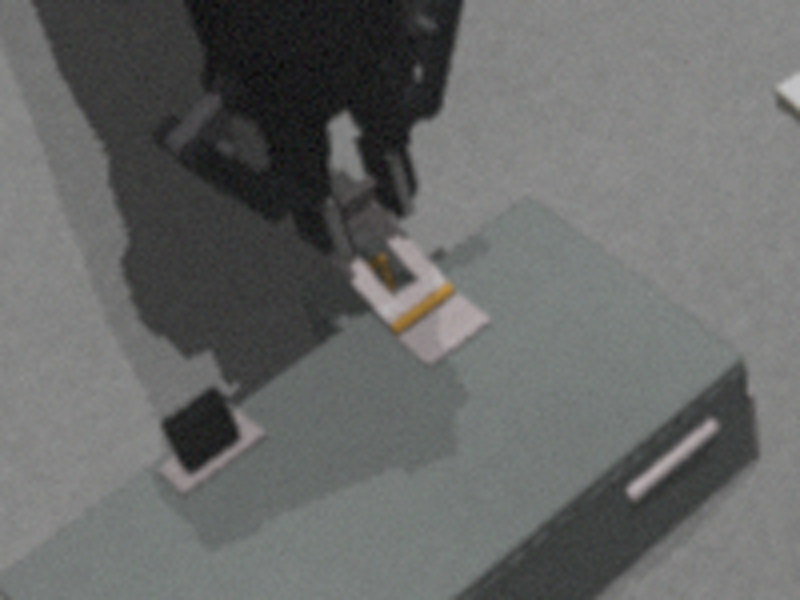

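```bash
python3 -m handwheel '[[0.75,0.007,0,0.004,0],[0.75,0.013,0,0.007,0],[0.75,0.021,0.001,0.009,0],[0.75,0.028,0.001,0.0105,0],[0.75,0.028,0.001,0.0105,0]]'
python3 -m handwheel '[[0.75,0.008,0,0,0],[0.75,0.015,0,-0.0005,0],[0.75,0.022,0.001,-0.003,0],[0.75,0.029,0.001,-0.005,0],[0.75,0.029,0.001,-0.005,0]]'
python3 -m handwheel '[[0.75,0.006,0,-0.004,0],[0.75,0.013,0,-0.008,0],[0.75,0.018,0.001,-0.013,0],[0.75,0.023,0.001,-0.019,0],[0.75,0.023,0.001,-0.019,0]]'
python3 - <<'E'
from h import *
shot("scene","s4",(100,180,300,330),4)
E
```

```text
time: 3.7
ee_pos: [0.4714, -0.1416, 0.1228]
tcp_rot: [180.0, 0.2, 92.0]
wrist_force: [-1.5, -1.5, 0.8]
opening: 0.0244
time: 4.2
ee_pos: [0.5012, -0.1406, 0.1171]
tcp_rot: [-180.0, 0.2, 92.1]
wrist_force: [-0.5, 0.6, 0.5]
opening: 0.0239
time: 4.7
ee_pos: [0.5256, -0.1397, 0.0978]
tcp_rot: [179.9, 0.2, 92.1]
wrist_force: [3.7, -1.4, 4.3]
opening: 0.024
```

View pics/s4.png

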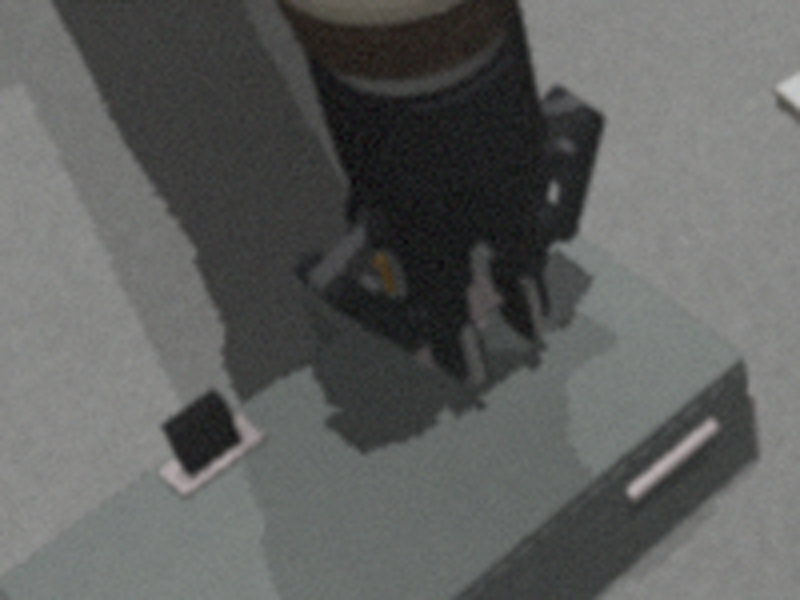

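```bash
python3 -m handwheel '[[0.4,0,0,0,0],[0.4,0,0,0,0],[0.4,0,0,0,0],[0.4,0,0,0.04,0],[0.4,0,0,0.08,0]]'
python3 -m handwheel '[[0.4,0,-0.04,0.03,0],[0.4,-0.02,-0.08,0.03,0],[0.4,-0.05,-0.106,0.03,0],[0.4,-0.05,-0.106,0.03,0]]'
python3 - <<'E'
from h import *
shot("scene","s5",(100,180,300,330),4);shot("top","t5",(330,240,530,390),4)
E
```

```text
time: 5.25
ee_pos: [0.5242, -0.1394, 0.178]
tcp_rot: [-179.9, 0.1, 92.1]
wrist_force: [1.4, 0.2, -0.3]
opening: 0.0514
time: 5.65
ee_pos: [0.4715, -0.248, 0.2084]
tcp_rot: [-179.9, 0.2, 91.8]
wrist_force: [1.7, 0.4, -0.1]
opening: 0.051
```

View pics/s5.png

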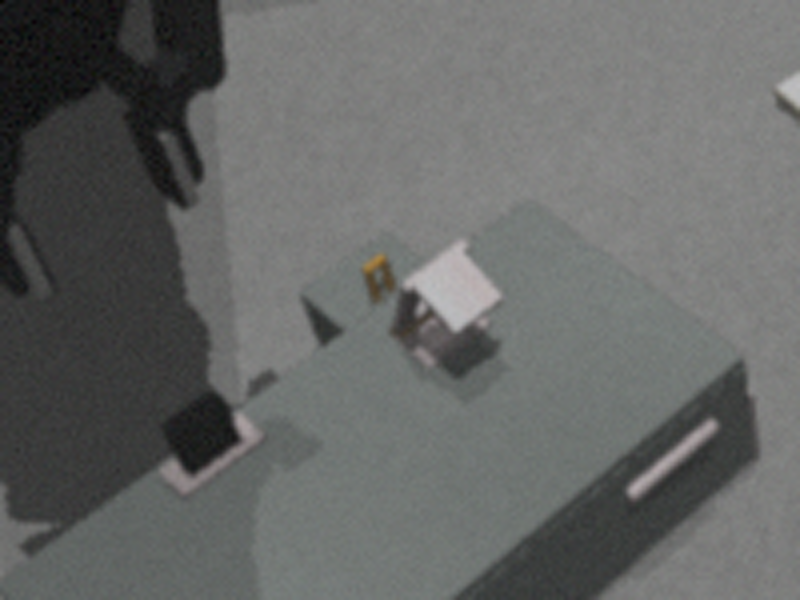

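View pics/t5.png

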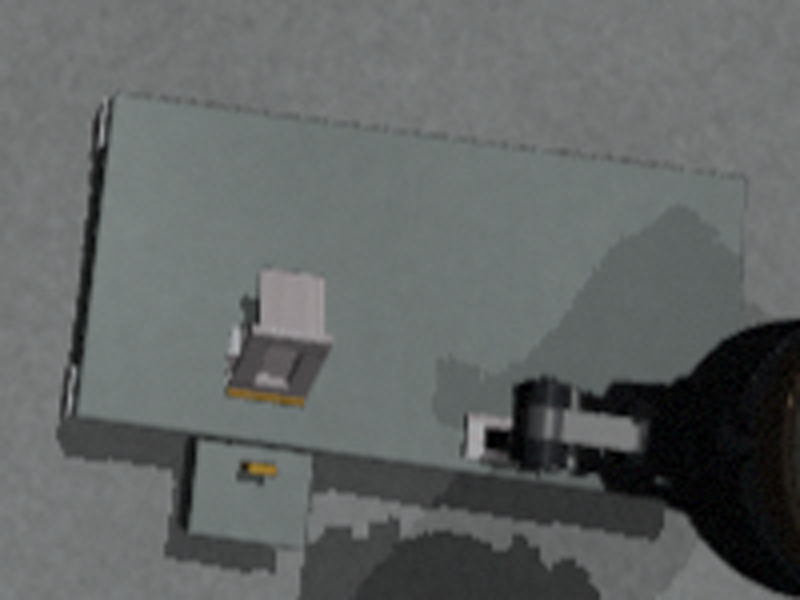

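```bash
python3 - <<'E'
from h import *
T=lambda x,y:(330+x/4,240+y/4);S=lambda x,y:(100+x/4,180+y/4)
for a,b in (((293,339),(435,266)),((293,273),(478,312)),((262,270),(500,295)),((325,278),(455,330))): print(tri({"top":T(*a),"scene":S(*b)}).round(4))
# predicted
for th in (1.8,1.9,2.0,2.1,2.2):
    a=[]
    for l in ((-55,0),(-55,28)):
        x=-(-l[0]*np.cos(th)) + l[1]*np.sin(th); z=-l[0]*np.sin(th)+l[1]*np.cos(th)
        a.append((.4735+x/1000,.0785+z/1000))
    print(th,np.round(a,4).tolist())
E
```

```text
[ 0.4939 -0.1419  0.1225]
[ 0.5202 -0.1407  0.1137]
[ 0.5191 -0.1283  0.1131]
[ 0.5207 -0.1534  0.1136]
1.8 [[0.486, 0.1321], [0.5133, 0.1257]]
1.9 [[0.4913, 0.1305], [0.5178, 0.1215]]
2.0 [[0.4964, 0.1285], [0.5218, 0.1169]]
2.1 [[0.5013, 0.126], [0.5254, 0.1118]]
2.2 [[0.5059, 0.123], [0.5285, 0.1065]]
```

```bash
python3 -m handwheel '[[1,-0.02,0.03,0,0],[1,-0.035,0.07,0,0],[1,-0.035,0.106,0,0],[1,-0.035,0.106,-0.04,0],[1,-0.035,0.106,-0.08,0]]'
python3 -m handwheel '[[1,0,0,-0.022,0],[1,0.01,0,-0.022,0],[1,0.025,0,-0.022,0],[1,0.04,0,-0.022,0],[1,0.049,0,-0.022,0]]'
python3 -m handwheel '[[1,0.003,0,0,0],[1,0.003,0,0,0],[1,-0.02,0,0.01,0],[1,-0.03,0,0.05,0],[1,-0.03,0,0.09,0]]'
```

```text
time: 6.25
ee_pos: [0.4398, -0.1383, 0.1281]
tcp_rot: [179.9, 0.2, 92.2]
wrist_force: [0.6, 0.4, -0.5]
opening: -0.0002
time: 6.75
ee_pos: [0.4907, -0.1379, 0.1074]
tcp_rot: [179.8, 0.2, 92.2]
wrist_force: [-1.7, -0.4, 0.3]
opening: 0.0001
time: 7.25
ee_pos: [0.4587, -0.1376, 0.1984]
tcp_rot: [179.9, 0.2, 92.2]
wrist_force: [1.4, -1.2, 1.5]
opening: -0.0002
```

Now over to the lid pull, looking at the hasp on the way.

```bash
python3 -m handwheel '[[0.4,0,-0.04,0,0],[0.4,0.005,-0.08,0,0],[0.4,0.012,-0.11,0,0],[0.4,0.012,-0.11,0,0]]'
python3 - <<'E'
from h import *
shot("scene","s6",(100,180,300,330),4);shot("top","t6",(330,240,530,390),4)
E
```

```text
time: 7.65
ee_pos: [0.4707, -0.2505, 0.1983]
tcp_rot: [179.9, 0.2, 92.0]
wrist_force: [-1.3, 1.6, -0.4]
opening: 0.051
```

View pics/s6.png

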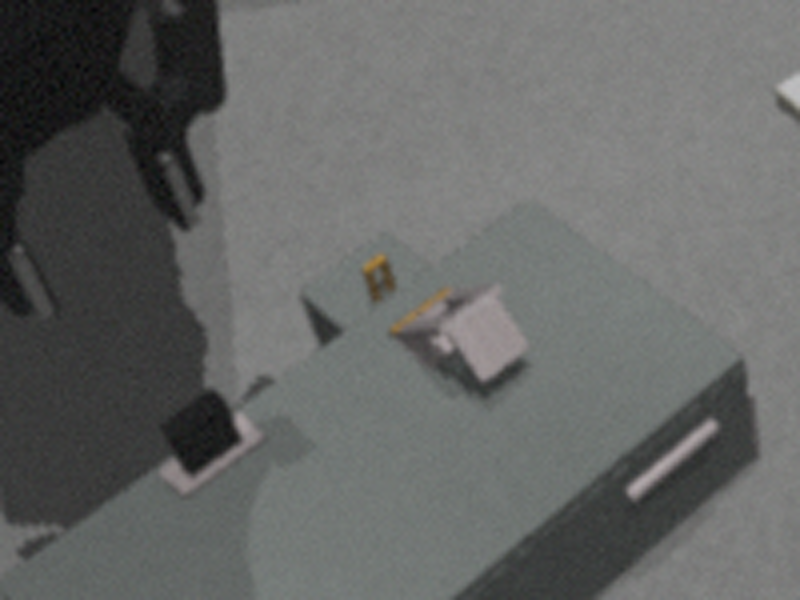

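View pics/t6.png

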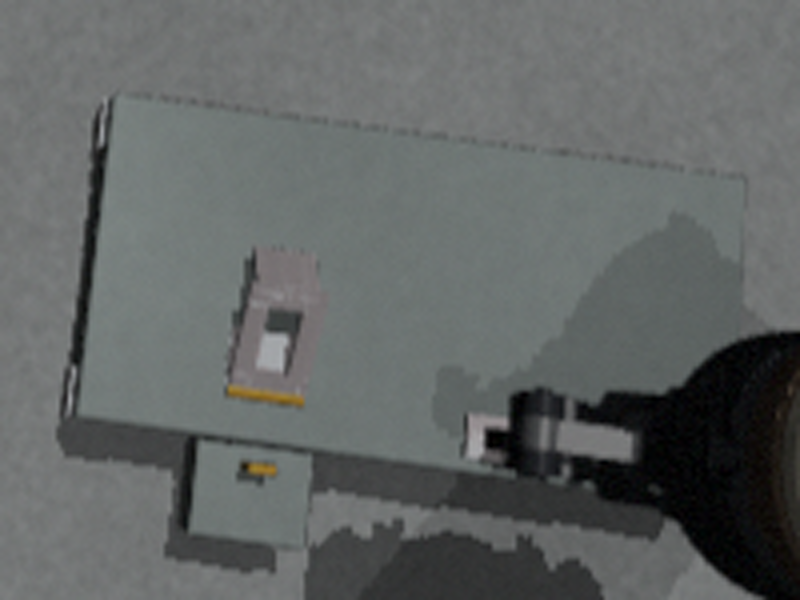

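```bash
python3 -m handwheel '[[0.4,0.001,0.003,-0.045,0],[0.4,0.001,0.003,-0.09,0],[0.4,0.001,0.003,-0.113,0],[0.75,0.001,0.003,-0.114,0],[0.75,0.001,0.003,-0.114,0]]' 60
python3 -m handwheel '[[0.75,0,0,0,0],[0.75,0,0,0,0],[0.75,0,0,0.001,0],[0.75,0,0,0.001,0]]' 60
```

```text
time: 8.25
ee_pos: [0.4711, -0.2468, 0.0856]
tcp_rot: [180.0, 0.5, 92.1]
wrist_force: [-5.8, 0.4, -4.4]
opening: 0.025
time: 8.65
ee_pos: [0.4716, -0.2468, 0.0873]
tcp_rot: [179.9, 0.5, 92.1]
wrist_force: [4.2, -1.7, -7.1]
opening: 0.0245
```

```bash
python3 -m handwheel '[[0.75,0.0025,0,0.005,0],[0.75,0.0053,0,0.0107,0],[0.75,0.0116,0,0.0208,0],[0.75,0.0187,0.001,0.0304,0],[0.75,0.0187,0.001,0.0304,0]]'
python3 - <<'E'
from h import *
shot("scene","s7",(60,180,300,360),3.3)
E
```

```text
time: 9.15
ee_pos: [0.4915, -0.2461, 0.1192]
tcp_rot: [179.8, 0.6, 92.1]
wrist_force: [3.2, -4.1, -5.7]
opening: 0.0242
```

View pics/s7.png

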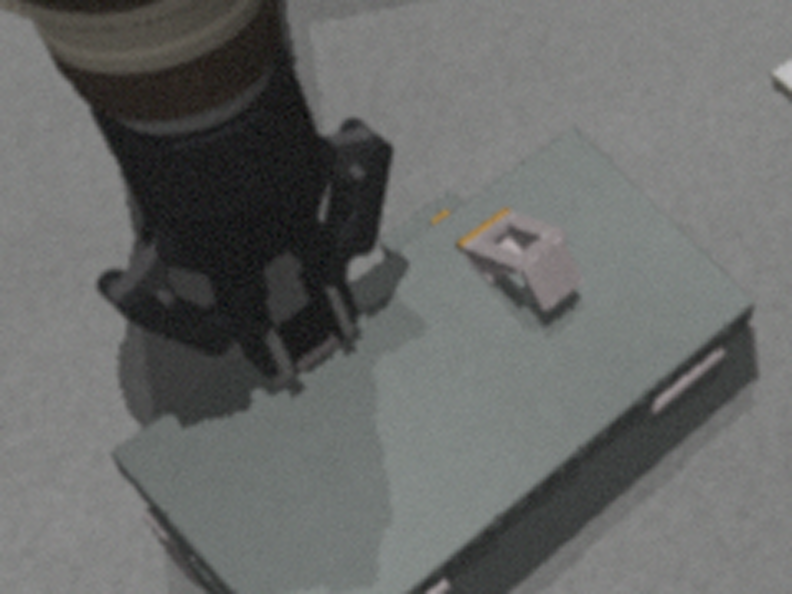

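```bash
python3 -m handwheel '[[0.75,0.007,0,0.008,0],[0.75,0.016,0.001,0.016,0],[0.75,0.025,0.001,0.0235,0],[0.75,0.035,0.001,0.03,0],[0.75,0.0455,0.002,0.0355,0]]'
python3 -m handwheel '[[0.75,0.011,0,0.0045,0],[0.75,0.022,0.001,0.0085,0],[0.75,0.034,0.001,0.011,0],[0.75,0.0455,0.002,0.013,0],[0.75,0.0455,0.002,0.013,0]]'
```

```text
time: 9.7
ee_pos: [0.5356, -0.2443, 0.1539]
tcp_rot: [-180.0, 0.6, 92.1]
wrist_force: [-5.2, -6.3, -9.4]
opening: 0.0241
time: 10.2
ee_pos: [0.5815, -0.2427, 0.1674]
tcp_rot: [-180.0, 0.6, 92.1]
wrist_force: [1.6, -3.9, -3.7]
opening: 0.0239
```

```bash
python3 -m handwheel '[[0.75,0.012,0,0.0005,0],[0.75,0.0238,0.001,0.0004,0],[0.75,0.035,0.001,-0.001,0],[0.75,0.0473,0.002,-0.0034,0],[0.75,0.0585,0.002,-0.007,0]]'
python3 -m handwheel '[[0.75,0.012,0,-0.004,0],[0.75,0.02,0,-0.008,0],[0.75,0.02,0,-0.008,0]]'
python3 - <<'E'
from h import *
shot("scene","s8",(60,150,340,360),2.8);shot("top","t8",(330,200,530,350),4)
E
```

```text
time: 10.7
ee_pos: [0.6399, -0.2406, 0.1624]
tcp_rot: [180.0, 0.7, 92.0]
wrist_force: [-4.6, 2.2, 3.7]
opening: 0.0235
time: 11.0
ee_pos: [0.6607, -0.2399, 0.1544]
tcp_rot: [179.9, 0.6, 92.1]
wrist_force: [0.8, 3.6, -1.6]
opening: 0.0231
```

View pics/s8.png

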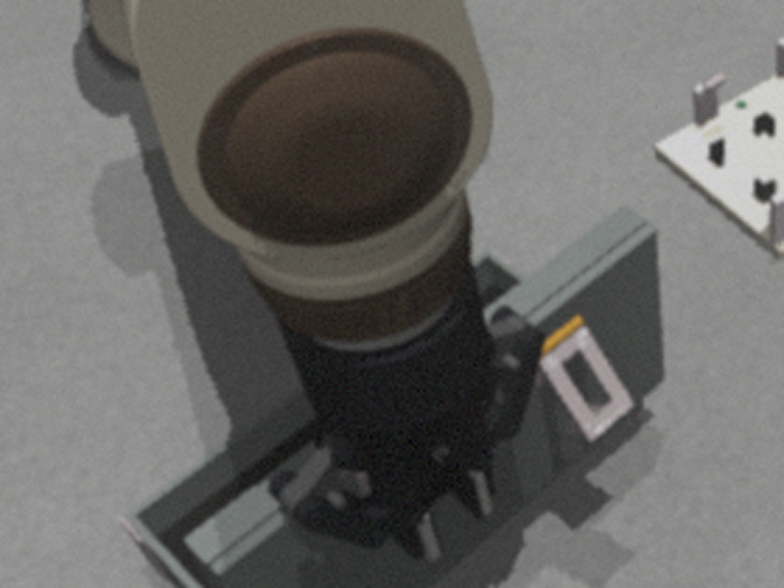

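View pics/t8.png

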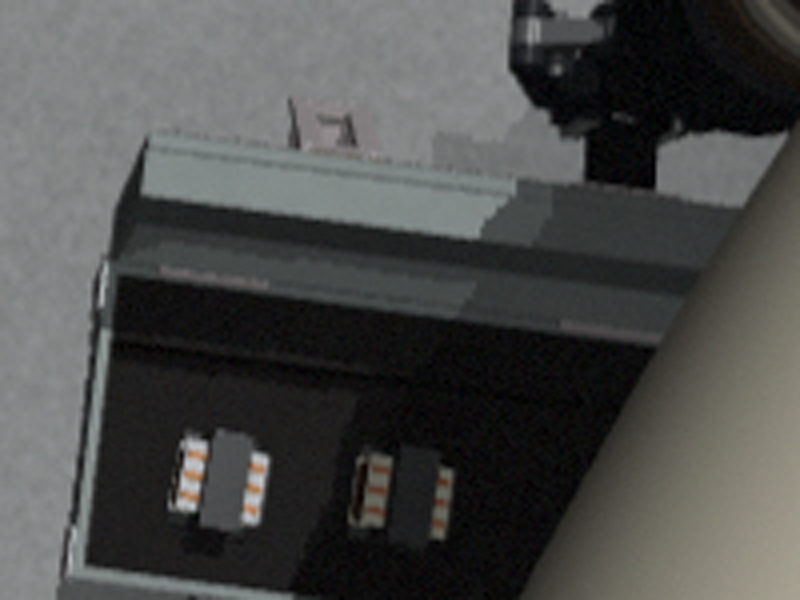

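```bash
python3 -m handwheel '[[0.4,0,0,0,0],[0.4,0,0,0,0],[0.4,0,0,0.002,0],[0.4,0,0,0.04,0],[0.4,0,0,0.08,0]]'
python3 -m handwheel '[[0.0,-0.04,0.03,0.02,0],[0.0,-0.08,0.07,0.02,0],[0.0,-0.12,0.11,0.02,0],[0.0,-0.16,0.15,0.02,0],[0.0,-0.2,0.19,0.02,0]]'
python3 - <<'E'
from h import *
shot("scene","s9",(60,150,340,360),2.8);shot("top","t9",(330,240,530,390),4)
E
```

```text
time: 11.6
ee_pos: [0.6592, -0.24, 0.2347]
tcp_rot: [-179.9, 0.6, 92.1]
wrist_force: [0.3, 0.3, 1.3]
opening: 0.0511
time: 12.1
ee_pos: [0.4791, -0.0707, 0.255]
tcp_rot: [180.0, 0.6, 92.0]
wrist_force: [0.8, 1.2, 0.0]
opening: 0.0854
```

View pics/s9.png

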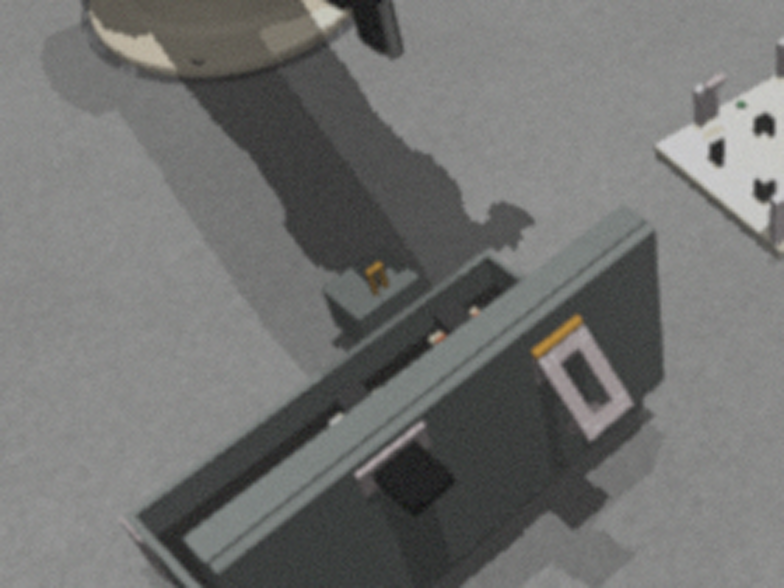

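View pics/t9.png

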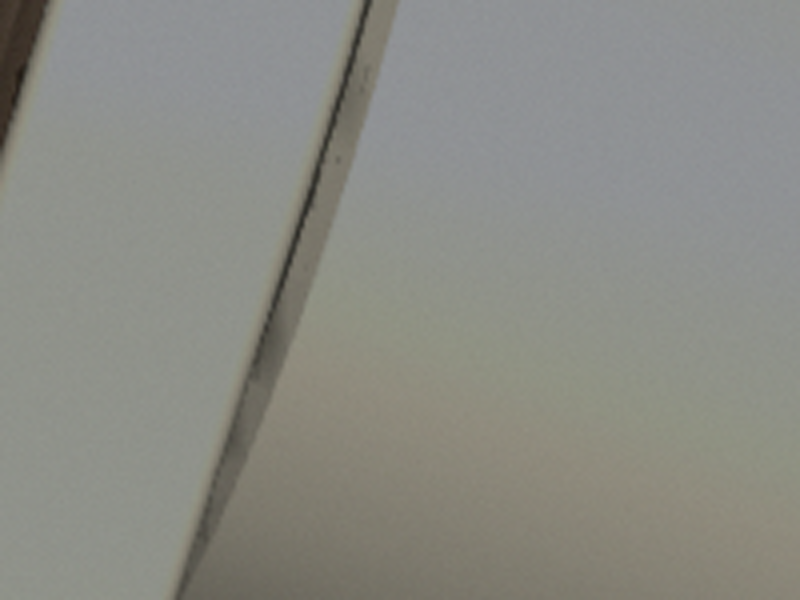

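```bash
python3 -m handwheel '[[0.0,-0.03,0.04,0,0],[0.0,-0.06,0.08,0,0],[0.0,-0.09,0.12,0,0],[0.0,-0.12,0.16,0,0],[0.0,-0.14,0.2,0,0]]'
python3 - <<'E'
from h import *
shot("top","t10",(330,240,530,390),4)
E
```

```text
time: 12.7
ee_pos: [0.3359, 0.1317, 0.2573]
tcp_rot: [179.8, 0.5, 92.1]
wrist_force: [2.0, 1.2, -0.1]
opening: 0.0854
```

View pics/t10.png

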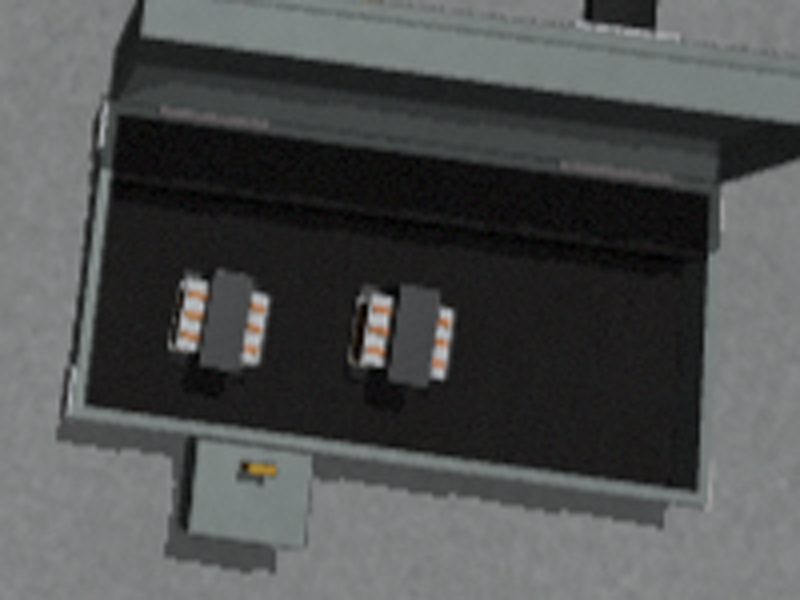

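```bash
cat >> h.py <<'E'
for k,d in (("top",[-.0004,-.0001,.0026,-.001,.0193,-.0436]),("scene",[.0004,.0001,.0019,.1171,.1636,.0039])):
    K,o,r=CAM[k]; CAM[k]=(K,o+np.array(d[:3]),(R.from_euler('xyz',d[3:],degrees=True)*R.from_euler('xyz',r,degrees=True)).as_euler('xyz',degrees=True))
E
python3 - <<'E'
from h import *
T=lambda x,y:(330+x/4,240+y/4)
for q in ([(217,270),(252,273),(240,370),(202,366)],[(402,286),(439,291),(430,386),(390,381)]):
    P=np.array([onz("top",T(*p),.066) for p in q]); a=(P[0]+P[1]-P[2]-P[3])/2; b=(P[0]+P[3]-P[1]-P[2])/2
    print(P.mean(0).round(4),"len",np.linalg.norm(a).round(4),"ang",np.degrees(np.arctan2(a[1],a[0])).round(1),"wid",np.linalg.norm(b).round(4))
print([onz("top",T(*p),.050).round(4).tolist() for p in ((82,410),(705,493))],body([.5244,-.1995,2.15],[[-.07,.138,.05],[-.07,-.138,.05]]))
# scene: visible bits through lid edge
for P in ([.5,-.12,.066],[.5,-.2,.066]): print(proj("scene",P))
E
```

```text
[ 0.4999 -0.124   0.066 ] len 0.0417 ang -0.0 wid 0.0158
[ 0.5071 -0.2045  0.066 ] len 0.0408 ang 0.3 wid 0.0166
[[0.4514, -0.0691, 0.05], [0.4637, -0.3391, 0.05]] [[ 0.4492721  -0.06422325  0.05      ]
 [ 0.45962645 -0.34002896  0.05      ]]
[[227.07257344 264.95415165]]
[[189.41431325 291.72193144]]
```

```bash
python3 -m handwheel '[[0.35,0.025,-0.04,0,-2],[0.35,0.05,-0.08,0,-2],[0.35,0.076,-0.12,0,-2],[0.35,0.102,-0.16,0,-2],[0.35,0.128,-0.2,0,-2]]'
python3 -m handwheel '[[0.35,0.02,-0.03,-0.01,0],[0.35,0.036,-0.056,-0.05,0],[0.35,0.036,-0.056,-0.1,0],[0.35,0.036,-0.056,-0.12,0],[0.35,0.036,-0.056,-0.12,0]]'
python3 - <<'E'
from h import *
shot("scene","s11",(100,180,300,330),4)
shot("top","t11",(330,240,530,390),4)
E
```

```text
time: 13.25
ee_pos: [0.4623, -0.065, 0.258]
tcp_rot: [179.8, 0.4, 90.4]
wrist_force: [0.6, 0.7, 0.5]
opening: 0.0553
time: 13.75
ee_pos: [0.4968, -0.1214, 0.1348]
tcp_rot: [-179.9, 0.4, 90.4]
wrist_force: [0.3, -0.9, 0.6]
opening: 0.0555
```

View pics/s11.png

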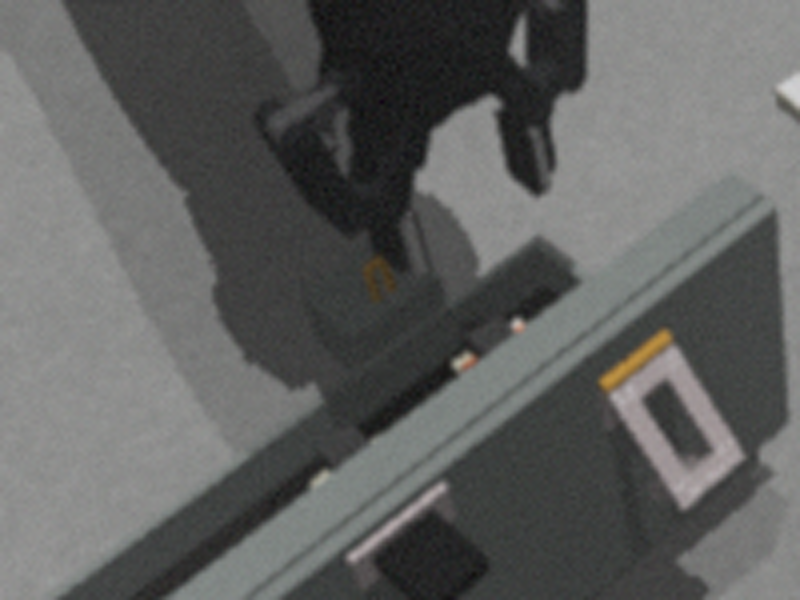

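View pics/t11.png

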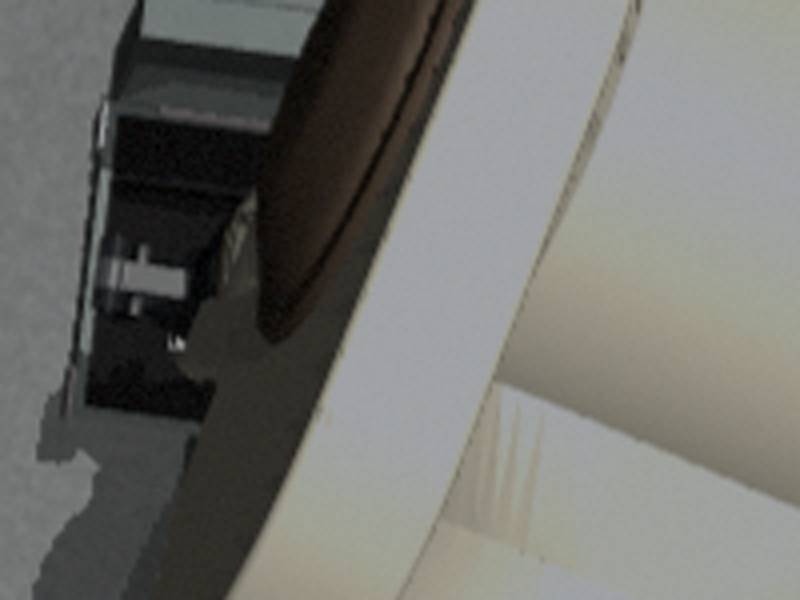

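```bash
python3 - <<'E'
from h import *
for P in ([.479,-.115,.066],[.479,-.133,.066],[.486,-.142,.053],[.486,-.106,.053],[.5,-.124,.066]): print(P,((proj("scene",P)[0]-[100,180])*4).round())
E
python3 - <<'E'
import cv2
i=cv2.imread('pics/s11_full.png');cv2.imwrite('pics/s11b.png',cv2.resize(i[240:310,160:260],None,fx=8,fy=8,interpolation=cv2.INTER_CUBIC))
E
```

```text
[0.479, -0.115, 0.066] [488. 308.]
[0.479, -0.133, 0.066] [455. 331.]
[0.486, -0.142, 0.053] [454. 369.]
[0.486, -0.106, 0.053] [518. 324.]
[0.5, -0.124, 0.066] [501. 345.]
```

View pics/s11b.png

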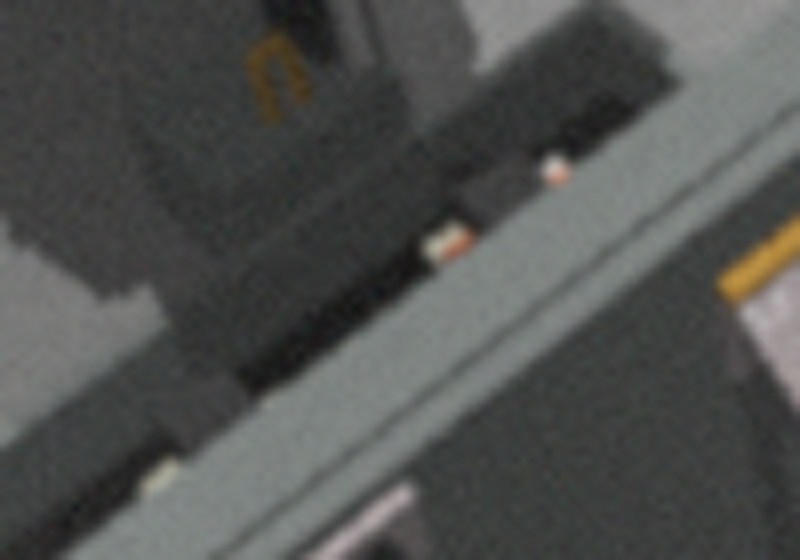

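```bash
python3 - <<'E'
from h import *
T=lambda x,y:(330+x/4,240+y/4)
print(tri({"top":T(202,366),"scene":(222.75,260)}).round(4),tri({"top":T(240,370),"scene":(216.9,264)}).round(4))
# second xf: scene
print(tri({"top":T(390,381),"scene":(160+195/8,240+365/8)}).round(4))
E
```

```text
[ 0.4792 -0.1161  0.0588] [ 0.4809 -0.1311  0.062 ]
[ 0.4853 -0.1974  0.0672]
```

```bash
python3 -m handwheel '[[0.35,0.004,-0.002,-0.03,0],[0.35,0.004,-0.002,-0.06,0],[0.35,0.004,-0.002,-0.085,0],[0.35,0.004,-0.002,-0.1,0],[0.35,0.004,-0.002,-0.107,0]]'
python3 -m handwheel '[[0.7,0,0,0,0],[0.7,0,0,0,0],[0.7,0,0,0,0],[0.7,0,0,0,0]]' 40
```

```text
time: 14.35
ee_pos: [0.5032, -0.1234, 0.0327]
tcp_rot: [179.7, 0.5, 90.4]
wrist_force: [0.1, -0.5, -0.3]
opening: 0.0556
time: 14.75
ee_pos: [0.5041, -0.1236, 0.0342]
tcp_rot: [179.6, 0.5, 90.4]
wrist_force: [-0.4, -0.2, 6.7]
opening: 0.035
```

```bash
python3 -m handwheel '[[0.7,0,0,0.01,0],[0.7,0,0,0.03,0],[0.7,0,0,0.06,0],[0.7,0,0,0.09,0],[0.7,0,0,0.12,0]]'
python3 - <<'E'
from h import *
shot("scene","s12",(100,150,300,300),4)
E
```

```text
time: 15.25
ee_pos: [0.5038, -0.1236, 0.1559]
tcp_rot: [179.6, 0.5, 90.4]
wrist_force: [1.2, 0.4, -1.7]
opening: 0.0351
```

View pics/s12.png

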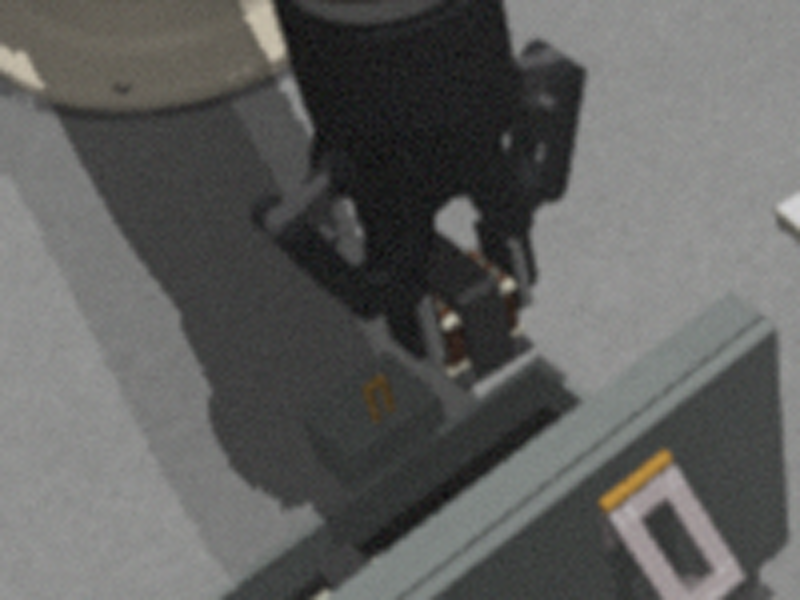

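```bash
python3 - <<'E'
from h import *
i=cv2.imread("pics/top0.png");f=4
i=cv2.resize(i[240:350,100:300],None,fx=f,fy=f,interpolation=cv2.INTER_CUBIC)
j=cv2.imread("pics/scene0.png");j=cv2.resize(j[140:240,285:445],None,fx=5,fy=5,interpolation=cv2.INTER_CUBIC)
rp=[.5099,.234,-5.44]
for by in (85,0,-85):
  for z,col in ((12,(0,0,255)),(28,(0,255,0))):
    L=np.array([(x,by+y,z) for x,y in((27,24),(27,-24),(-27,-24),(-27,24))])/1000
    cv2.polylines(i,[((proj("top",body(rp,L))-[100,240])*f).astype(int)],True,col,1)
    cv2.polylines(j,[((proj("scene",body(rp,L))-[285,140])*5).astype(int)],True,col,1)
cv2.imwrite("pics/ov1.png",i);cv2.imwrite("pics/ov2.png",j)
E
```

```text
(no output)
```

View pics/ov1.png

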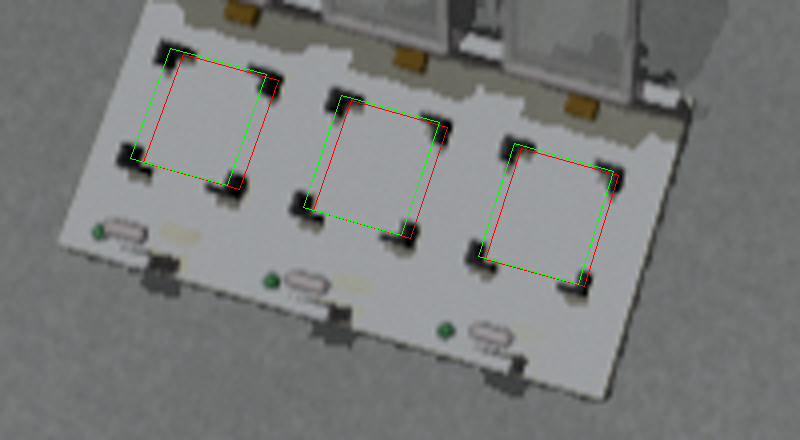

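View pics/ov2.png

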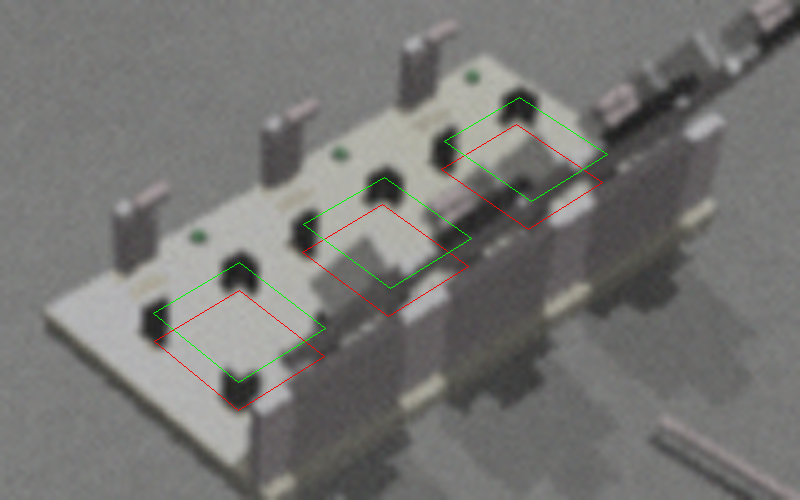

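```bash
python3 -m handwheel '[[0.7,0,0.03,0.005,-2],[0.7,0,0.07,0.005,-4],[0.7,0,0.115,0.005,-5.8],[0.7,0,0.16,0.005,-5.8],[0.7,0,0.205,0.005,-5.8]]'
python3 -m handwheel '[[0.7,0.003,0.045,0,0],[0.7,0.006,0.09,0,0],[0.7,0.009,0.13,-0.01,0],[0.7,0.009,0.152,-0.03,0],[0.7,0.009,0.152,-0.05,0]]'
```

```text
time: 15.8
ee_pos: [0.505, 0.0826, 0.1669]
tcp_rot: [179.2, 0.6, 84.6]
wrist_force: [2.4, 0.6, -2.3]
opening: 0.0351
time: 16.3
ee_pos: [0.5138, 0.2376, 0.1166]
tcp_rot: [179.1, 0.5, 84.8]
wrist_force: [-0.2, -0.3, -3.0]
opening: 0.0354
```

```bash
python3 -m handwheel '[[0.7,0,-0.003,0,0],[0.7,0,-0.003,-0.02,0],[0.7,0,-0.003,-0.04,0],[0.7,0,-0.003,-0.055,0]]'
python3 - <<'E'
from h import *
shot("scene","s13",(270,110,430,230),5);shot("top","t13",(120,200,280,320),5)
E
```

```text
time: 16.7
ee_pos: [0.514, 0.234, 0.0617]
tcp_rot: [179.1, 0.5, 84.8]
wrist_force: [-0.5, -0.2, -1.8]
opening: 0.0353
```

View pics/s13.png

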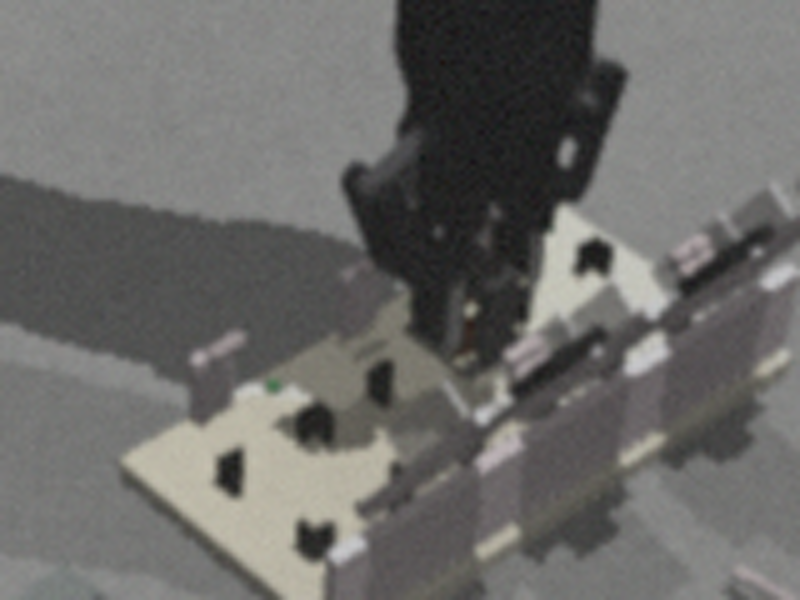

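View pics/t13.png

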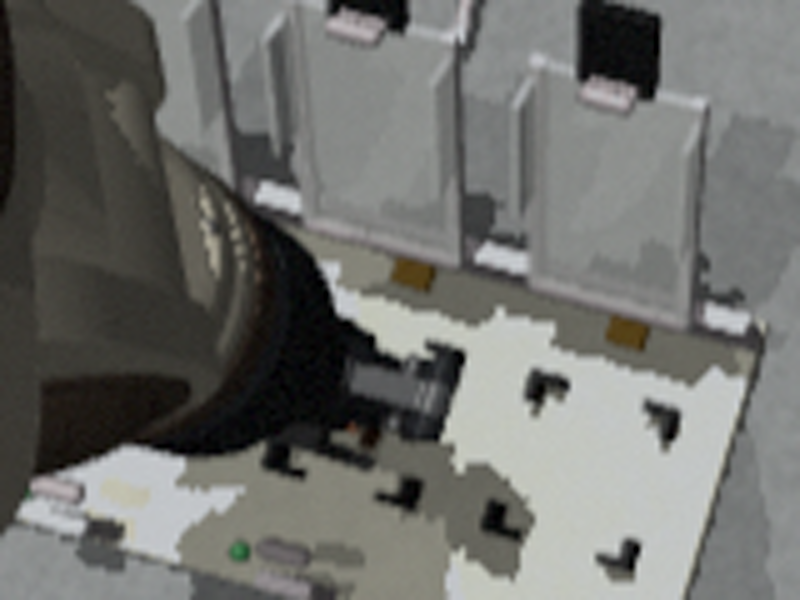

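```bash
python3 -m handwheel '[[0.7,-0.001,0,-0.012,0],[0.7,-0.001,0,-0.022,0],[0.7,-0.001,0,-0.03,0],[0.7,-0.001,0,-0.034,0],[0.7,-0.001,0,-0.036,0]]'
python3 -m handwheel '[[0.7,0,0,-0.002,0],[0.7,0,0,-0.003,0]]'
```

```text
time: 17.3
ee_pos: [0.5119, 0.2336, 0.0242]
tcp_rot: [179.3, 0.6, 84.8]
wrist_force: [-6.7, -2.9, 11.3]
opening: 0.0356
time: 17.5
ee_pos: [0.512, 0.2336, 0.0241]
tcp_rot: [179.2, 0.6, 84.8]
wrist_force: [-12.6, -7.2, 27.7]
opening: 0.0355
```

```bash
python3 -m handwheel '[[0.7,0,0,0.001,0],[0.35,0,0,0.001,0],[0.35,0,0,0.001,0],[0.35,0,0,0.001,0],[0.35,0,0,0.03,0]]'
python3 -m handwheel '[[0.35,-0.01,-0.005,0.04,0],[0.35,-0.04,-0.03,0.07,0],[0.35,-0.07,-0.06,0.1,0],[0.35,-0.1,-0.1,0.13,0],[0.35,-0.1,-0.14,0.15,0]]'
python3 -m handwheel '[[0.35,0,-0.045,0,0],[0.35,0,-0.09,0,0]]'
python3 - <<'E'
from h import *
shot("scene","s14",(270,110,430,230),5);shot("top","t14",(120,200,280,320),5);shot("top","t14b",(330,240,530,390),4)
E
```

```text
time: 18.0
ee_pos: [0.5099, 0.2326, 0.0505]
tcp_rot: [179.6, 0.8, 84.8]
wrist_force: [-0.4, 0.5, -0.2]
opening: 0.0553
time: 18.5
ee_pos: [0.4083, 0.0955, 0.2003]
tcp_rot: [179.5, 0.8, 84.9]
wrist_force: [1.9, -0.5, 0.1]
opening: 0.0553
time: 18.7
ee_pos: [0.4082, 0.0042, 0.2016]
tcp_rot: [179.3, 0.7, 85.0]
wrist_force: [1.0, -0.3, 0.1]
opening: 0.0554
```

View pics/s14.png

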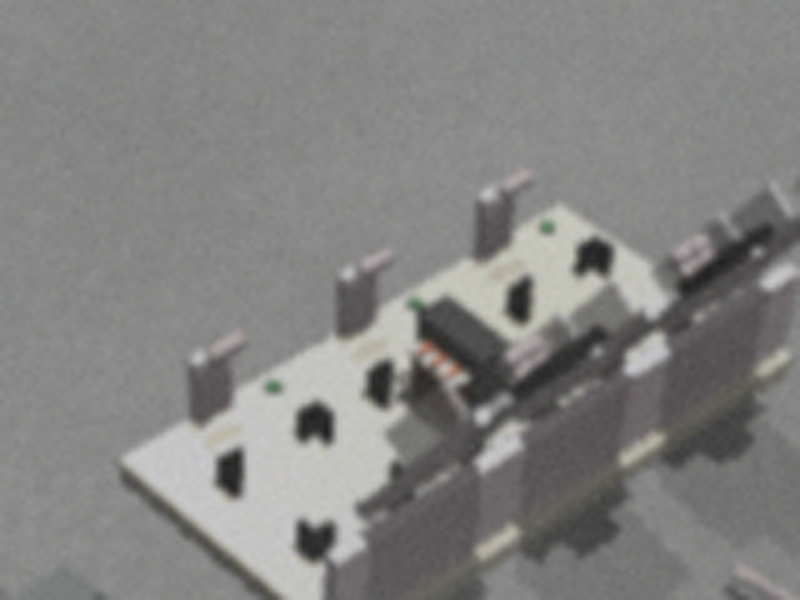

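View pics/t14.png

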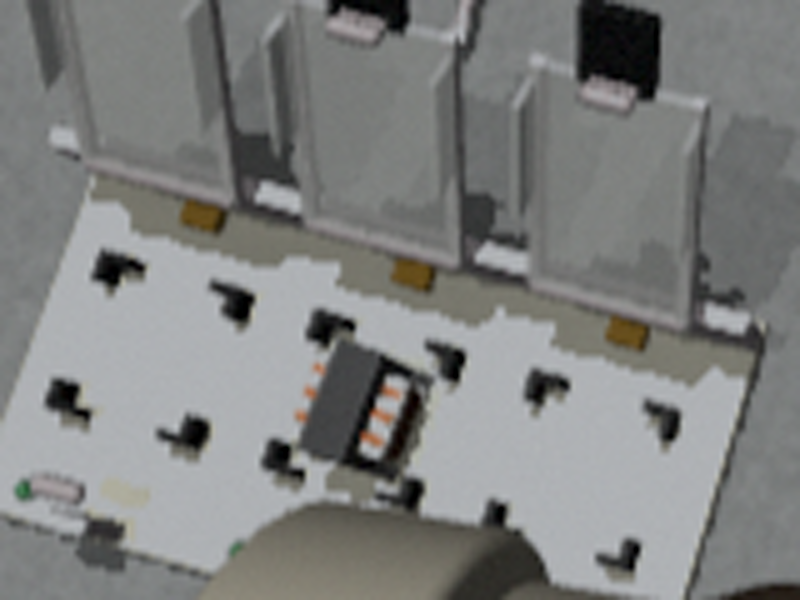

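View pics/t14b.png

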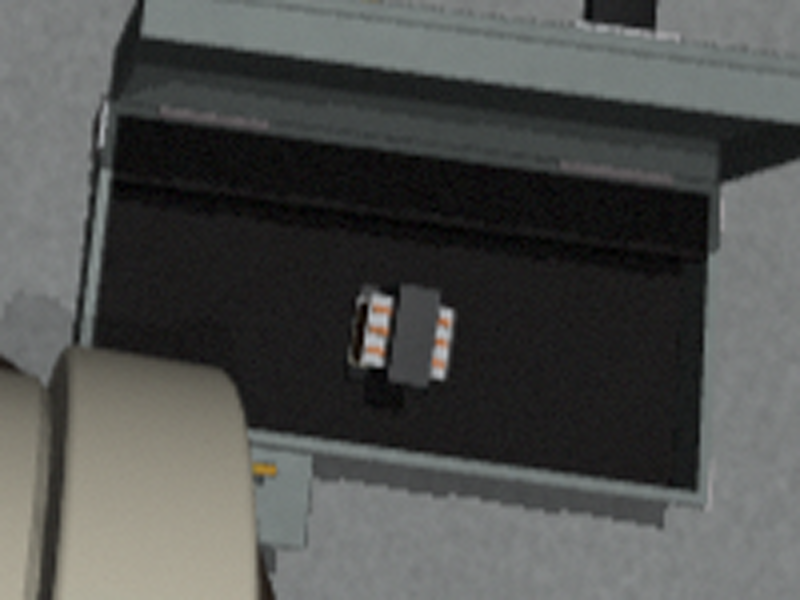

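```bash
python3 - <<'E'
from h import *
P=np.array([onz("top",(120+x/5,200+y/5),.056) for x,y in((340,340),(385,362),(352,462),(302,440))]);print(P.mean(0).round(4), P.round(4).tolist())
E
```

```text
[0.5084 0.233  0.056 ] [[0.5295, 0.2398, 0.056], [0.5245, 0.222, 0.056], [0.4876, 0.2253, 0.056], [0.4921, 0.2447, 0.056]]
```

```bash
python3 -m handwheel '[[0.35,0.02,-0.042,0,2],[0.35,0.04,-0.084,0,4],[0.35,0.06,-0.126,0,5],[0.35,0.08,-0.168,0,5],[0.35,0.1,-0.209,-0.02,5]]'
python3 -m handwheel '[[0.35,0,0,-0.04,0],[0.35,0,0,-0.05,0],[0.35,0,0,-0.05,0]]'
python3 - <<'E'
from h import *
shot("scene","s15",(80,200,240,320),5)
E
```

```text
time: 19.35
ee_pos: [0.5105, -0.2067, 0.1822]
tcp_rot: [179.2, 0.8, 89.7]
wrist_force: [0.7, 1.0, 1.0]
opening: 0.0552
time: 19.65
ee_pos: [0.5096, -0.2051, 0.1305]
tcp_rot: [179.5, 0.7, 89.8]
wrist_force: [0.3, 0.2, 1.1]
opening: 0.0557
```

View pics/s15.png

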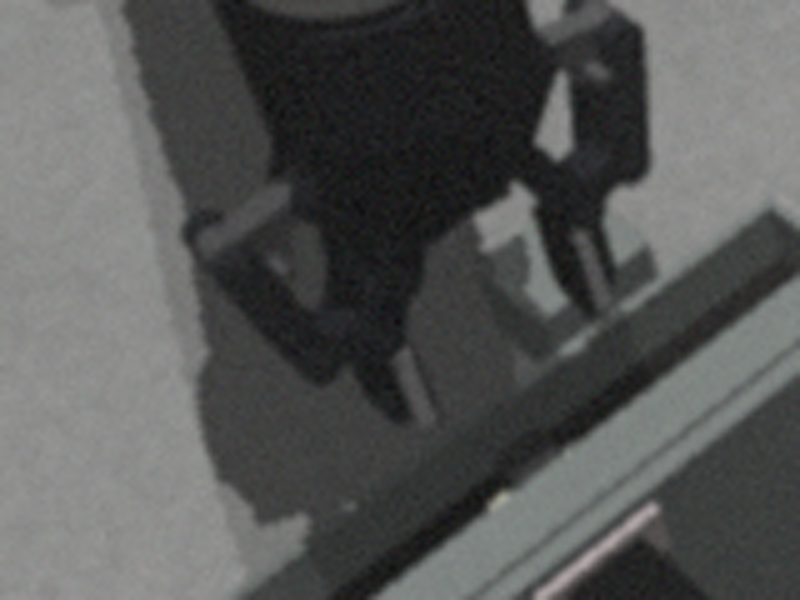

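```bash
python3 -m handwheel '[[0.35,-0.002,0,-0.03,0],[0.35,-0.002,0,-0.06,0],[0.35,-0.002,0,-0.085,0],[0.35,-0.002,0,-0.098,0],[0.35,-0.002,0,-0.1,0]]'
python3 -m handwheel '[[0.7,0,0,0.001,0],[0.7,0,0,0.001,0],[0.7,0,0,0.001,0],[0.7,0,0,0.001,0]]' 45
python3 -m handwheel '[[0.7,0,0,0.01,0],[0.7,0,0,0.03,0],[0.7,0,0,0.06,0],[0.7,0,0,0.09,0],[0.7,0,0,0.125,0]]'
python3 - <<'E'
from h import *
shot("scene","s16",(80,170,240,290),5)
E
```

```text
time: 20.2
ee_pos: [0.5084, -0.2045, 0.0329]
tcp_rot: [179.3, 0.8, 89.9]
wrist_force: [0.4, 0.1, 1.0]
opening: 0.0555
time: 20.6
ee_pos: [0.5096, -0.2046, 0.0363]
tcp_rot: [179.1, 0.8, 89.9]
wrist_force: [-1.1, 2.6, 7.5]
opening: 0.0346
time: 21.1
ee_pos: [0.5092, -0.2045, 0.1631]
tcp_rot: [179.1, 0.8, 89.9]
wrist_force: [0.9, -0.8, -2.2]
opening: 0.035
```

View pics/s16.png

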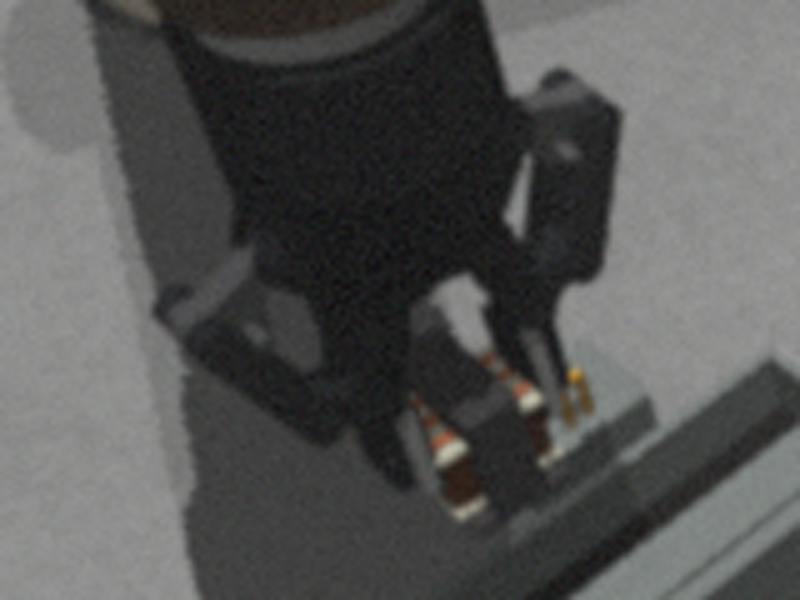

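```bash
python3 -m handwheel '[[0.7,0,0.03,0.005,-2],[0.7,0,0.07,0.005,-4],[0.7,0,0.115,0.005,-5.2],[0.7,0,0.16,0.005,-5.2],[0.7,0,0.205,0.005,-5.2]]'
python3 -m handwheel '[[0.7,-0.002,0.045,0,0],[0.7,-0.004,0.09,0,0],[0.7,-0.005,0.13,-0.01,0],[0.7,-0.005,0.148,-0.03,0],[0.7,-0.005,0.148,-0.05,0]]'
```

```text
time: 21.65
ee_pos: [0.5109, 0.0013, 0.176]
tcp_rot: [178.6, 1.0, 84.6]
wrist_force: [1.6, -0.4, -2.7]
opening: 0.0352
time: 22.15
ee_pos: [0.506, 0.1519, 0.1265]
tcp_rot: [178.5, 0.9, 84.8]
wrist_force: [-0.4, -1.3, -3.1]
opening: 0.0349
```

```bash
python3 -m handwheel '[[0.7,-0.002,-0.002,-0.02,0],[0.7,-0.002,-0.002,-0.045,0],[0.7,-0.002,-0.002,-0.07,0],[0.7,-0.002,-0.002,-0.085,0],[0.7,-0.002,-0.002,-0.085,0]]'
python3 - <<'E'
from h import *
print(get_obs()["ee_pos"])
shot("scene","s17",(270,110,430,230),5);shot("top","t17",(160,200,320,320),5)
E
```

```text
time: 22.65
ee_pos: [0.503, 0.1495, 0.0401]
tcp_rot: [178.7, 1.0, 84.8]
wrist_force: [-0.1, -0.0, -3.0]
opening: 0.0347
[0.5029537  0.14951161 0.04005813]
```

View pics/s17.png

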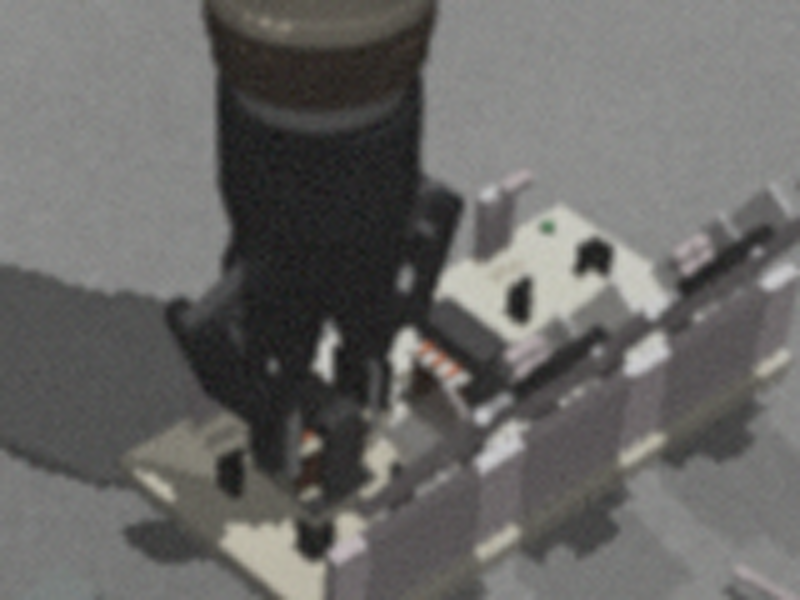

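View pics/t17.png

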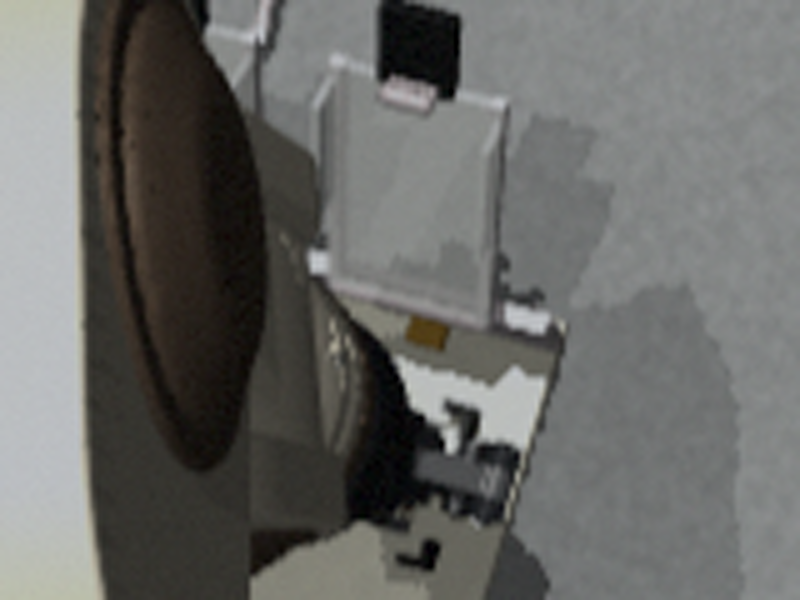

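```bash
python3 -m handwheel '[[0.7,0.001,0,-0.006,0],[0.7,0.001,0,-0.01,0],[0.7,0.001,0,-0.013,0],[0.7,0.001,0,-0.014,0]]'
```

```text
time: 23.15
ee_pos: [0.5053, 0.1499, 0.0283]
tcp_rot: [178.5, 0.9, 84.8]
wrist_force: [-0.2, 0.7, -2.3]
opening: 0.0346
```

```bash
python3 -m handwheel '[[0.7,-0.001,0,-0.002,0],[0.7,-0.001,0,-0.003,0],[0.7,-0.001,0,-0.004,0]]'
```

```text
time: 23.45
ee_pos: [0.5049, 0.15, 0.0263]
tcp_rot: [178.4, 0.9, 84.8]
wrist_force: [-6.6, -3.2, 21.1]
opening: 0.0345
```

```bash
python3 -m handwheel '[[0.7,0,0,0.001,0],[0.35,0,0,0.001,0],[0.35,0,0,0.001,0],[0.35,0,0,0.001,0],[0.35,0,0,0.03,0]]'
python3 -m handwheel '[[0.35,-0.01,-0.005,0.04,0],[0.35,-0.04,-0.03,0.08,0],[0.35,-0.07,-0.06,0.12,0],[0.35,-0.1,-0.1,0.16,0],[0.35,-0.1,-0.14,0.18,0]]'
python3 - <<'E'
from h import *
shot("scene","s18",(270,110,430,230),5);shot("top","t18",(120,160,320,310),4)
E
```

```text
time: 23.95
ee_pos: [0.5026, 0.1493, 0.0529]
tcp_rot: [178.7, 1.0, 84.8]
wrist_force: [-0.5, -0.2, 0.2]
opening: 0.0555
time: 24.45
ee_pos: [0.4049, 0.0252, 0.2242]
tcp_rot: [178.6, 1.0, 84.9]
wrist_force: [1.5, -0.4, 0.7]
opening: 0.0556
```

View pics/s18.png

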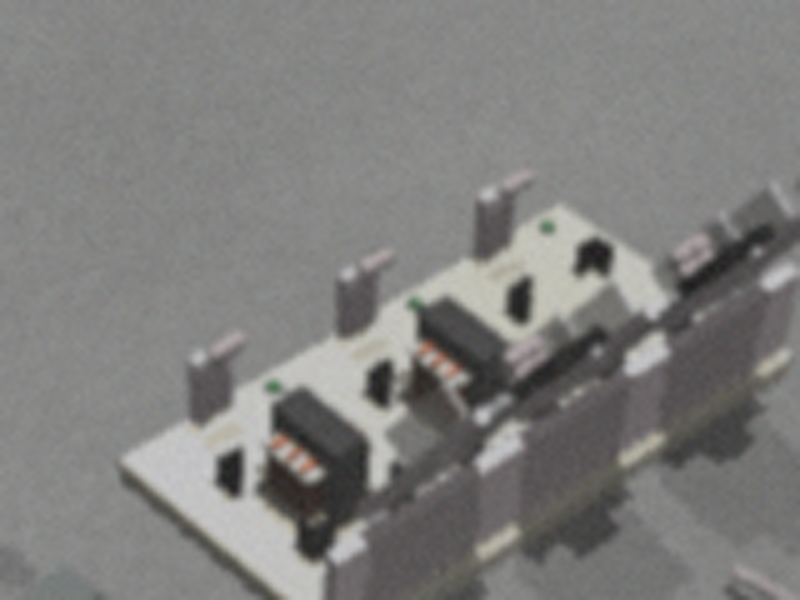

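View pics/t18.png

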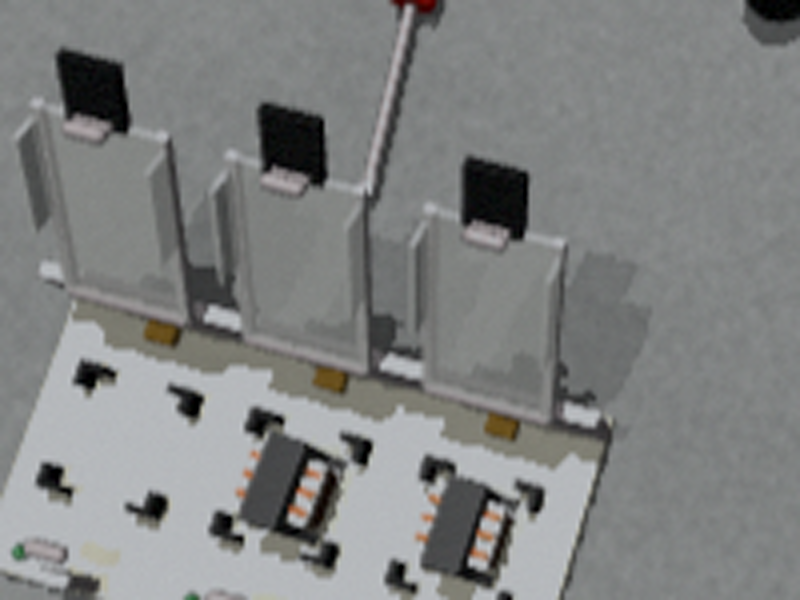

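```bash
python3 - <<'E'
from h import *
t=cv2.imread("pics/top0.png");s=cv2.imread("pics/scene0.png")
a=cv2.resize(t[300:345,200:270],None,fx=10,fy=10,interpolation=cv2.INTER_CUBIC)
b=cv2.resize(s[165:215,295:345],None,fx=8,fy=8,interpolation=cv2.INTER_CUBIC)
cv2.imwrite("pics/p1.png",a);cv2.imwrite("pics/p2.png",b)
rp=[.5099,.234,-5.44]
pp=lambda L:body(rp,np.array(L)/1000.)
for L in ((129,-85,171),(134.6,-85,179),(-73,-85,56),(-73,-85,12),(-73,-73,62),(-73,-97,62)): print(L,pp(L)[0].round(4),"t18",((proj("top",pp(L))[0]-[120,160])*4).round(),"p1",((proj("top",pp(L))[0]-[200,300])*10).round(),"p2",((proj("scene",pp(L))[0]-[295,165])*8).round())
E
```

```text
(129, -85, 171) [0.6303 0.1372 0.171 ] t18 [501. 185.] p1 [ 452. -939.] p2 [704. 143.]
(134.6, -85, 179) [0.6358 0.1366 0.179 ] t18 [502. 166.] p1 [ 455. -986.] p2 [726. 127.]
(-73, -85, 56) [0.4292 0.1563 0.056 ] t18 [404. 689.] p1 [210. 324.] p2 [121.  93.]
(-73, -85, 12) [0.4292 0.1563 0.012 ] t18 [424. 691.] p1 [261. 326.] p2 [126. 217.]
(-73, -73, 62) [0.4303 0.1682 0.062 ] t18 [375. 682.] p1 [137. 304.] p2 [156.  56.]
(-73, -97, 62) [0.428  0.1444 0.062 ] t18 [428. 697.] p1 [269. 342.] p2 [85. 95.]
```

View pics/p1.png

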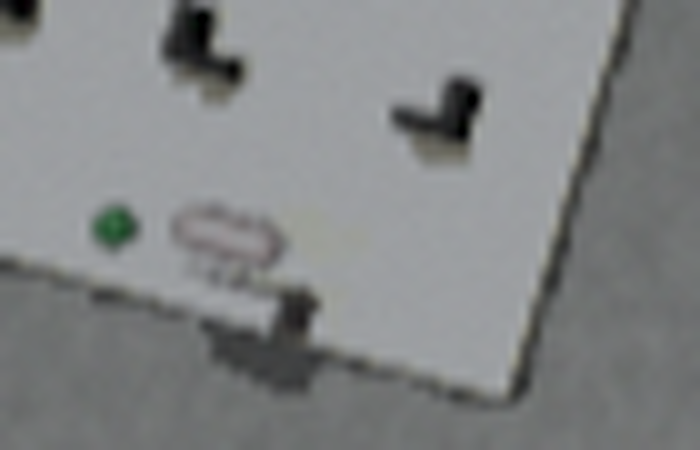

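View pics/p2.png

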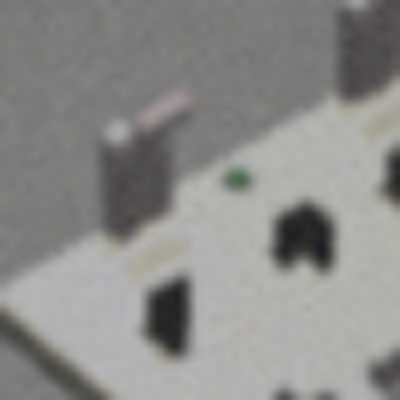

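```bash
python3 - <<'E'
from h import *
rp=[.5099,.234,-5.44]
inv=lambda P:((P-[rp[0],rp[1],0])@Rm([0,0,rp[2]])*1000).round(1)
def T(a,b): return inv(tri({"top":(200+a[0]/10,300+a[1]/10),"scene":(295+b[0]/8,165+b[1]/8)}))
print("rod c",T((230,237),(165,112)),"rod -y",T((282,243),(140,125)),"rod +y",T((178,230),(188,97)))
print("post top", T((230,290),(140,128)))
E
```

```text
rod c [-57.6 -83.6  58.5] rod -y [-56.1 -93.2  60.4] rod +y [-58.9 -74.4  57.6]
post top [-66.8 -84.5  47.6]
```

```bash
python3 -m handwheel '[[0.4,0.04,0.02,0,0],[0.4,0.085,0.04,0,0],[0.4,0.13,0.06,0,0],[0.4,0.175,0.085,0,0],[0.4,0.215,0.112,0,0]]'
python3 -m handwheel '[[0.4,0.01,0.002,0,0],[0.4,0.01,0.002,-0.03,0],[0.4,0.01,0.002,-0.045,0],[0.4,0.01,0.002,-0.045,0]]'
python3 - <<'E'
from h import *
print(get_obs()["ee_pos"])
shot("scene","s19",(300,60,460,180),5);shot("top","t19",(160,160,320,280),5)
E
```

```text
time: 25.05
ee_pos: [0.6233, 0.1358, 0.2252]
tcp_rot: [178.4, 1.0, 84.6]
wrist_force: [1.1, -1.0, 0.7]
opening: 0.0514
time: 25.45
ee_pos: [0.6323, 0.1381, 0.1763]
tcp_rot: [178.7, 1.1, 84.6]
wrist_force: [-0.2, 0.5, 0.5]
opening: 0.0515
[0.63230561 0.13810252 0.17628513]
```

View pics/s19.png

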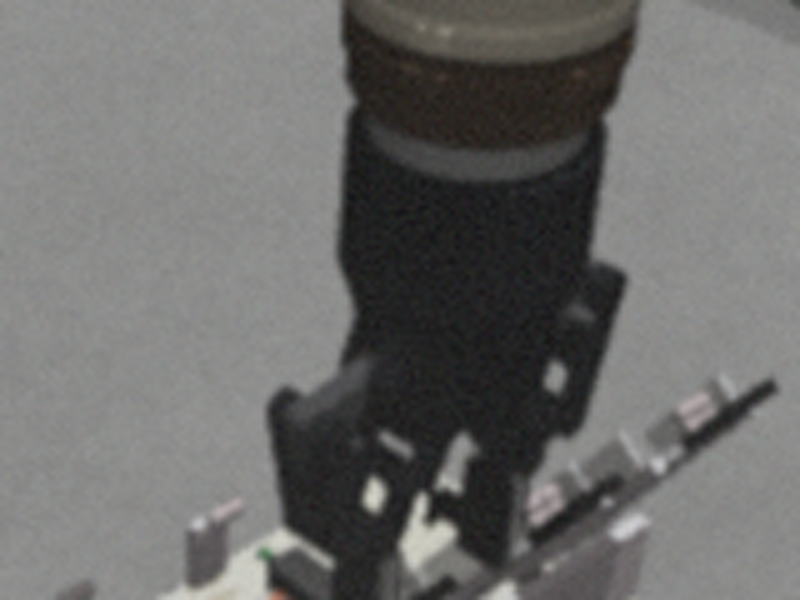

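View pics/t19.png

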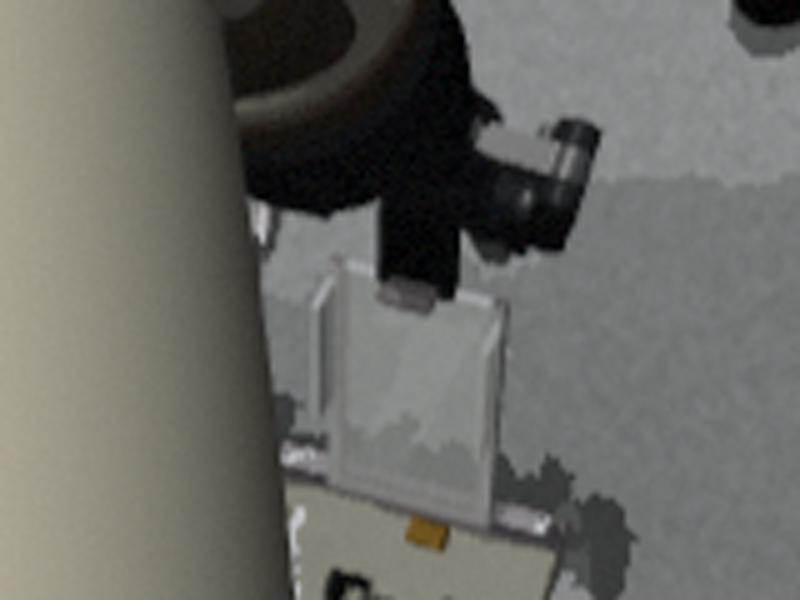

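```bash
python3 -m handwheel '[[0.4,0,0,-0.012,0],[0.4,0,0,-0.018,0],[0.4,0,0,-0.018,0]]'
python3 -m handwheel '[[0.75,0,0,0,0],[0.75,0,0,0,0],[0.75,0,0,0,0],[0.75,0,0,0,0]]' 30
python3 - <<'E'
from h import *
shot("scene","s20",(300,90,460,210),5)
E
```

```text
time: 25.85
ee_pos: [0.6327, 0.1379, 0.1611]
tcp_rot: [178.5, 1.1, 84.6]
wrist_force: [-0.1, -0.5, -0.3]
opening: 0.0512
time: 26.25
ee_pos: [0.6328, 0.1381, 0.1615]
tcp_rot: [178.5, 1.0, 84.6]
wrist_force: [-1.1, 1.5, 1.7]
opening: 0.0253
```

View pics/s20.png

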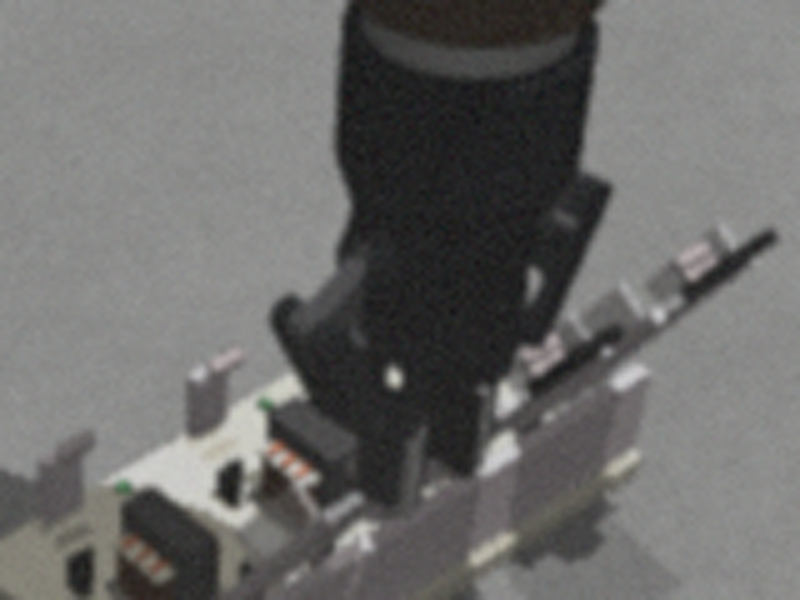

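```bash
python3 -m handwheel '[[0.75,-0.008,0.001,0.005,0],[0.75,-0.017,0.0015,0.0095,0],[0.75,-0.029,0.003,0.014,0],[0.75,-0.0415,0.004,0.018,0],[0.75,-0.054,0.005,0.020,0]]'
python3 -m handwheel '[[0.75,-0.013,0.001,0.001,0],[0.75,-0.026,0.0025,0,0],[0.75,-0.039,0.0035,-0.001,0],[0.75,-0.051,0.005,-0.004,0],[0.75,-0.064,0.006,-0.008,0]]'
python3 - <<'E'
from h import *
shot("scene","s21",(270,60,470,210),4)
E
```

```text
time: 26.8
ee_pos: [0.5777, 0.1433, 0.182]
tcp_rot: [178.4, 1.0, 84.6]
wrist_force: [2.1, 1.9, -1.5]
opening: 0.025
time: 27.3
ee_pos: [0.513, 0.1495, 0.1754]
tcp_rot: [178.3, 1.0, 84.6]
wrist_force: [1.3, 1.3, 2.7]
opening: 0.0249
```

View pics/s21.png

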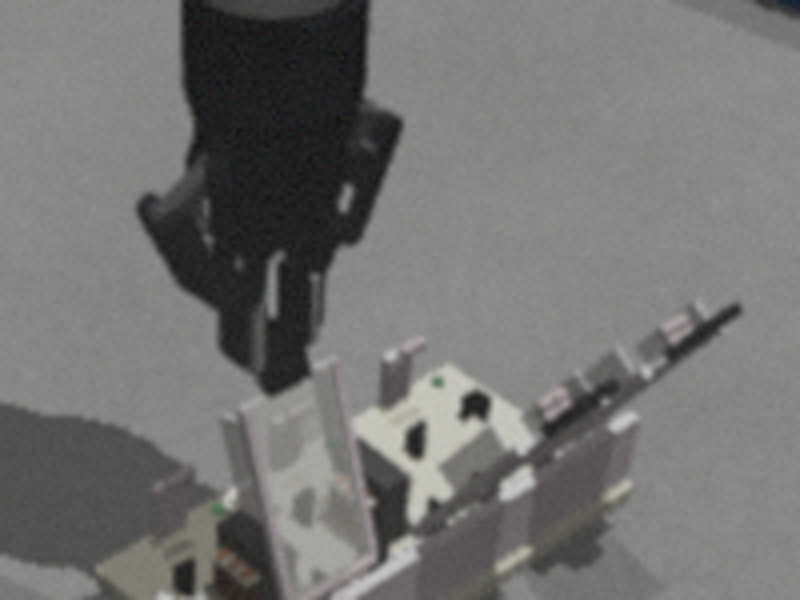

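```bash
python3 -m handwheel '[[0.75,-0.012,0.001,-0.0055,0],[0.75,-0.023,0.002,-0.012,0],[0.75,-0.0335,0.003,-0.0195,0],[0.75,-0.0435,0.004,-0.028,0],[0.75,-0.0523,0.005,-0.0375,0]]'
python3 -m handwheel '[[0.75,-0.008,0.001,-0.0105,0],[0.75,-0.0145,0.0015,-0.0215,0],[0.75,-0.02,0.002,-0.033,0],[0.75,-0.0245,0.0025,-0.045,0],[0.75,-0.028,0.003,-0.0575,0]]'
```

```text
time: 27.85
ee_pos: [0.458, 0.1547, 0.1384]
tcp_rot: [178.3, 0.9, 84.7]
wrist_force: [-4.2, 0.0, 6.8]
opening: 0.0249
time: 28.35
ee_pos: [0.4284, 0.1575, 0.0809]
tcp_rot: [178.4, 1.0, 84.7]
wrist_force: [-4.0, -1.2, 3.9]
opening: 0.0251
```

```bash
python3 -m handwheel '[[0.75,-0.001,0,-0.010,0],[0.75,-0.002,0,-0.018,0],[0.75,-0.002,0,-0.024,0],[0.75,-0.002,0,-0.028,0],[0.75,-0.002,0,-0.03,0]]' 50
```

```text
time: 28.85
ee_pos: [0.4247, 0.1576, 0.0506]
tcp_rot: [178.6, 1.0, 84.7]
wrist_force: [-7.8, 1.7, 2.4]
opening: 0.0242
```

```bash
python3 -m handwheel '[[0.75,0,0,-0.002,0],[0.75,0,0,-0.003,0]]' 50
python3 - <<'E'
from h import *
shot("scene","s22",(260,100,420,220),5)
E
```

```text
time: 29.05
ee_pos: [0.4246, 0.1577, 0.0477]
tcp_rot: [178.6, 0.9, 84.7]
wrist_force: [-1.6, 1.5, 1.4]
opening: 0.0244
```

View pics/s22.png

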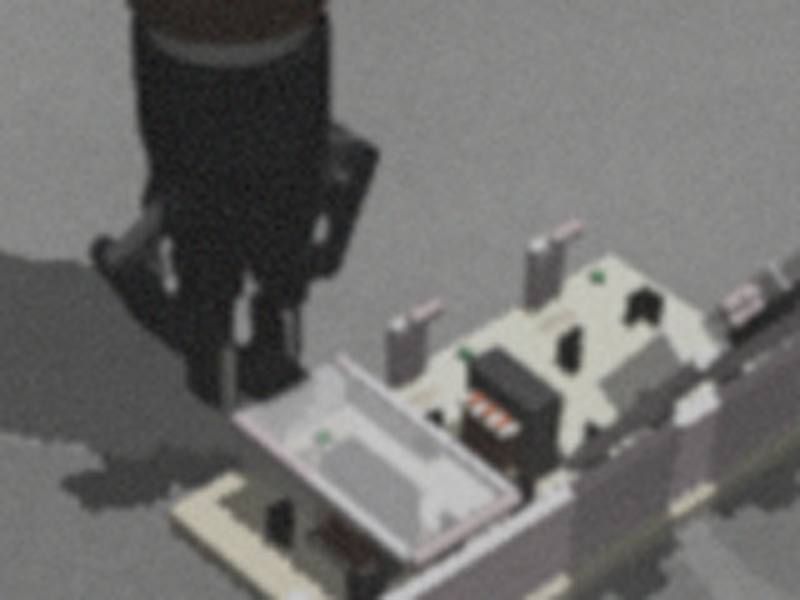

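```bash
python3 -m handwheel '[[0.75,0,0,-0.002,0],[0.75,0,0,-0.004,0]]' 50
python3 -m handwheel '[[0.75,0,0,-0.002,0],[0.75,0,0,-0.004,0]]' 50
python3 -m handwheel '[[0.75,0,0,-0.002,0],[0.75,0,0,-0.004,0]]' 50
```

```text
time: 29.3
ee_pos: [0.4246, 0.1577, 0.0438]
tcp_rot: [178.6, 0.9, 84.7]
wrist_force: [-8.4, 1.3, 19.9]
opening: 0.0245
time: 29.5
ee_pos: [0.4248, 0.158, 0.0429]
tcp_rot: [178.5, 0.9, 84.7]
wrist_force: [-18.5, -3.0, 42.7]
opening: 0.0244
time: 29.7
ee_pos: [0.4252, 0.158, 0.0418]
tcp_rot: [178.3, 0.8, 84.7]
wrist_force: [-19.6, -3.9, 44.8]
opening: 0.024
```

```bash
python3 -m handwheel '[[0.75,0,0,0.003,0],[0.5,0,0,0.003,0],[0.5,0,0,0.003,0],[0.5,0,0,0.003,0]]' 30
python3 - <<'E'
from h import *
shot("scene","s23",(260,100,420,220),5)
E
```

```text
time: 30.1
ee_pos: [0.4251, 0.1579, 0.0443]
tcp_rot: [178.4, 0.8, 84.7]
wrist_force: [-0.2, 0.2, 0.6]
opening: 0.0429
```

View pics/s23.png

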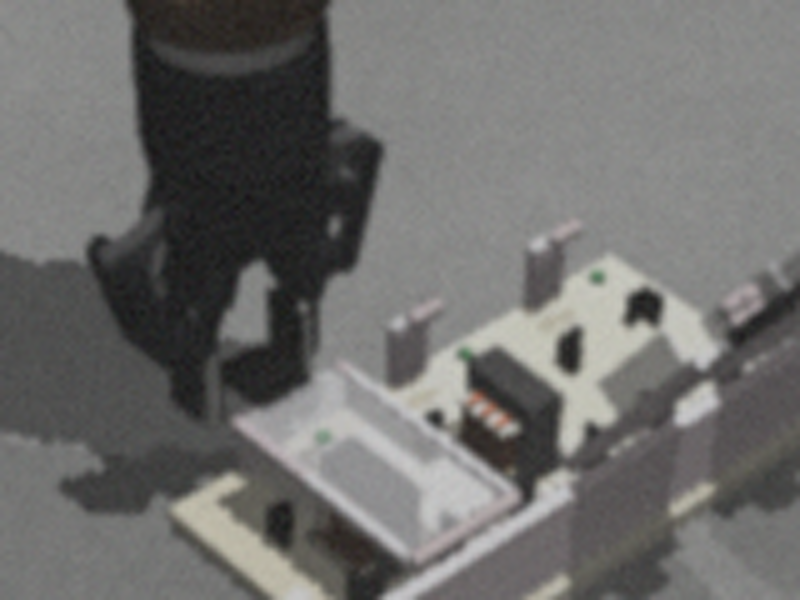

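```bash
python3 -m handwheel '[[0.45,0,0,0.03,0],[0.45,0,0,0.07,0],[0.45,0,0,0.115,0],[0.4,0,0,0.16,0],[0.4,0.02,0.01,0.19,0]]'
python3 -m handwheel '[[0.4,0.04,0.01,0,0],[0.4,0.085,0.025,0,0],[0.4,0.13,0.04,0,0],[0.4,0.17,0.05,0,0],[0.4,0.193,0.056,0,0]]'
python3 - <<'E'
from h import *
print(get_obs()["ee_pos"])
shot("scene","s24",(260,80,460,230),4);shot("top","t24",(120,160,320,310),4)
E
```

```text
time: 30.65
ee_pos: [0.4447, 0.1676, 0.238]
tcp_rot: [178.2, 0.8, 84.7]
wrist_force: [1.1, 0.9, 0.7]
opening: 0.051
time: 31.15
ee_pos: [0.64, 0.2242, 0.2356]
tcp_rot: [178.3, 0.8, 84.7]
wrist_force: [0.2, -0.6, -0.1]
opening: 0.0512
[0.63996966 0.22415662 0.23559192]
```

View pics/s24.png

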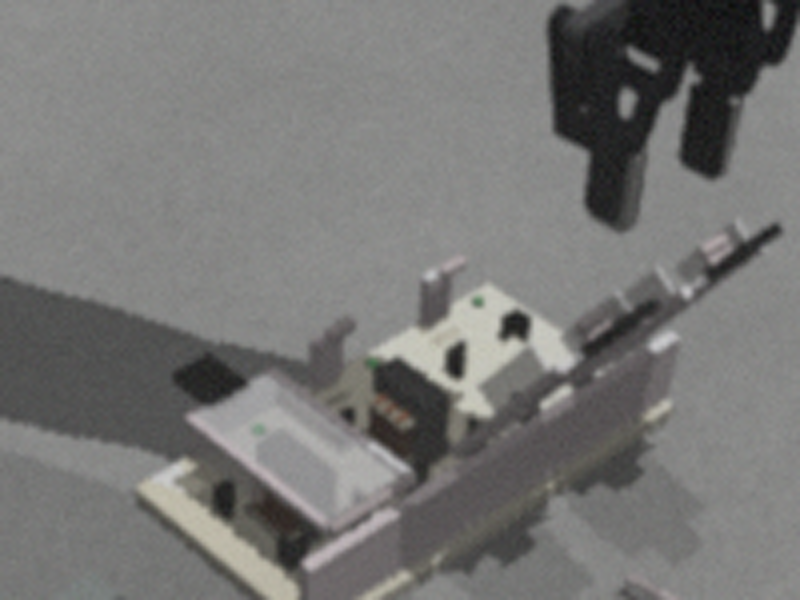

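View pics/t24.png

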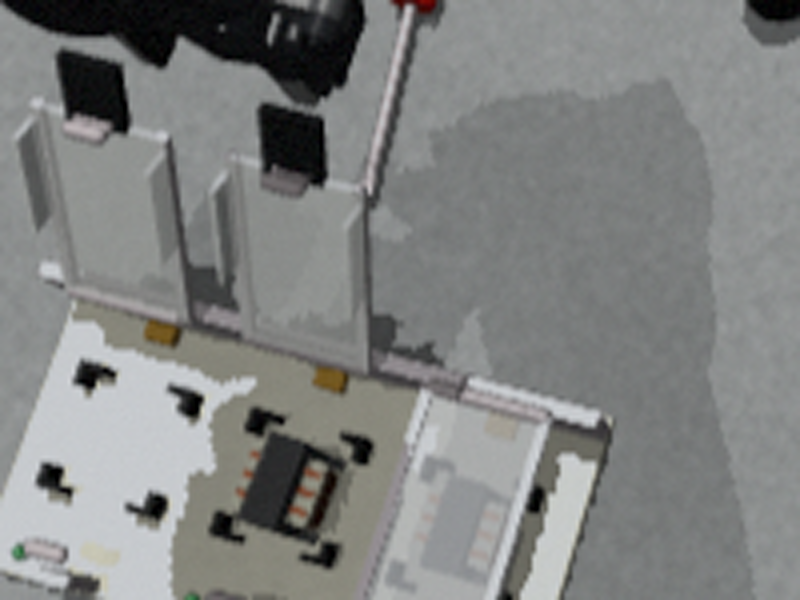

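```bash
python3 -m handwheel '[[0.4,0.001,-0.001,-0.03,0],[0.4,0.001,-0.001,-0.055,0],[0.4,0.001,-0.001,-0.074,0],[0.75,0.001,-0.001,-0.075,0],[0.75,0.001,-0.001,-0.075,0]]'
python3 -m handwheel '[[0.75,0,0,0,0],[0.75,0,0,0,0]]' 40
python3 - <<'E'
from h import *
shot("scene","s25",(300,60,460,180),5)
E
```

```text
time: 31.75
ee_pos: [0.64, 0.2229, 0.1597]
tcp_rot: [178.5, 0.9, 84.7]
wrist_force: [-11.1, 0.3, -14.2]
opening: 0.0246
time: 31.95
ee_pos: [0.6395, 0.2229, 0.1599]
tcp_rot: [178.5, 0.9, 84.7]
wrist_force: [-4.4, 0.3, -7.3]
opening: 0.0249
```

View pics/s25.png

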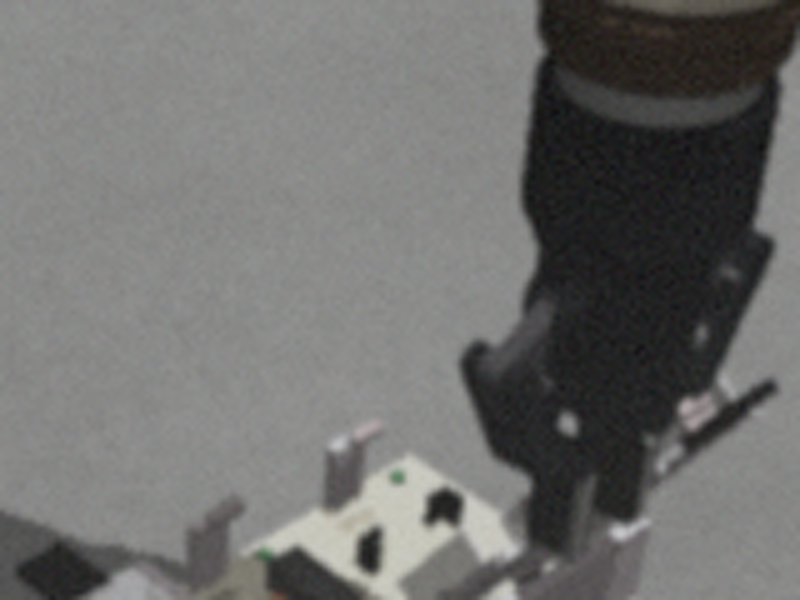

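Gripped (25 mm). Same arc.

```bash
python3 -m handwheel '[[0.75,-0.008,0.001,0.005,0],[0.75,-0.017,0.0015,0.0095,0],[0.75,-0.029,0.003,0.014,0],[0.75,-0.0415,0.004,0.018,0],[0.75,-0.054,0.005,0.020,0]]'
python3 -m handwheel '[[0.75,-0.013,0.001,0.001,0],[0.75,-0.026,0.0025,0,0],[0.75,-0.039,0.0035,-0.001,0],[0.75,-0.051,0.005,-0.004,0],[0.75,-0.064,0.006,-0.008,0]]'
python3 -m handwheel '[[0.75,-0.012,0.001,-0.0055,0],[0.75,-0.023,0.002,-0.012,0],[0.75,-0.0335,0.003,-0.0195,0],[0.75,-0.0435,0.004,-0.028,0],[0.75,-0.0523,0.005,-0.0375,0]]'
python3 -m handwheel '[[0.75,-0.008,0.001,-0.0105,0],[0.75,-0.0145,0.0015,-0.0215,0],[0.75,-0.02,0.002,-0.033,0],[0.75,-0.0245,0.0025,-0.045,0],[0.75,-0.028,0.003,-0.0575,0]]'
```

```text
time: 32.5
ee_pos: [0.5849, 0.2281, 0.1811]
tcp_rot: [178.4, 0.8, 84.7]
wrist_force: [1.5, -0.9, -4.7]
opening: 0.0248
time: 33.0
ee_pos: [0.5209, 0.2343, 0.1755]
tcp_rot: [178.1, 0.7, 84.7]
wrist_force: [1.5, -1.1, 1.6]
opening: 0.0246
time: 33.5
ee_pos: [0.4674, 0.2394, 0.1409]
tcp_rot: [178.0, 0.6, 84.7]
wrist_force: [-8.0, -3.6, 10.7]
opening: 0.0245
time: 34.0
ee_pos: [0.4374, 0.2423, 0.0847]
tcp_rot: [178.0, 0.6, 84.8]
wrist_force: [-8.9, -4.6, 5.2]
opening: 0.0245
```

```bash
python3 -m handwheel '[[0.75,-0.001,0,-0.010,0],[0.75,-0.002,0,-0.018,0],[0.75,-0.002,0,-0.024,0],[0.75,-0.002,0,-0.030,0],[0.75,-0.002,0,-0.034,0]]' 50
python3 -m handwheel '[[0.75,0,0,-0.002,0],[0.75,0,0,-0.004,0]]' 50
```

```text
time: 34.5
ee_pos: [0.4338, 0.2425, 0.0516]
tcp_rot: [178.0, 0.5, 84.8]
wrist_force: [-10.9, -1.9, 5.9]
opening: 0.0247
time: 34.7
ee_pos: [0.4336, 0.2426, 0.0491]
tcp_rot: [177.9, 0.5, 84.8]
wrist_force: [-2.7, -2.3, 4.6]
opening: 0.0242
```

```bash
python3 -m handwheel '[[0.75,0,0,-0.002,0],[0.75,0,0,-0.003,0]]' 50
python3 - <<'E'
from h import *
shot("scene","s26",(260,80,460,230),4)
E
```

```text
time: 34.9
ee_pos: [0.4336, 0.2426, 0.0466]
tcp_rot: [177.9, 0.5, 84.8]
wrist_force: [-3.9, -1.9, 3.2]
opening: 0.025
```

View pics/s26.png

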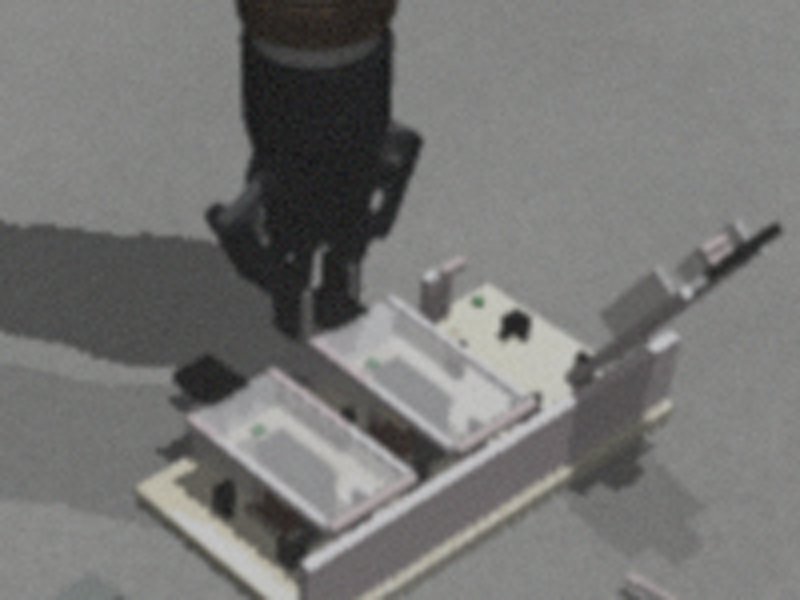

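```bash
python3 -m handwheel '[[0.75,0,0,-0.002,0],[0.75,0,0,-0.004,0]]' 50
python3 -m handwheel '[[0.75,0,0,-0.002,0],[0.75,0,0,-0.003,0]]' 50
```

```text
time: 35.15
ee_pos: [0.4335, 0.2426, 0.042]
tcp_rot: [177.9, 0.5, 84.8]
wrist_force: [-1.6, -2.2, 0.1]
opening: 0.0241
time: 35.35
ee_pos: [0.4336, 0.2428, 0.0406]
tcp_rot: [177.9, 0.4, 84.8]
wrist_force: [-11.9, -4.8, 23.8]
opening: 0.0246
```

```bash
python3 -m handwheel '[[0.75,0,0,-0.002,0],[0.75,0,0,-0.002,0]]' 50
python3 -m handwheel '[[0.75,0,0,0.002,0],[0.5,0,0,0.003,0],[0.5,0,0,0.003,0],[0.5,0,0,0.003,0]]' 30
python3 -m handwheel '[[0.45,0,0,0.03,0],[0.45,0,0,0.07,0],[0.45,0,0,0.115,0],[0.4,0,-0.01,0.16,0],[0.4,0,-0.04,0.19,0]]'
python3 -m handwheel '[[0.4,0,-0.045,0,2],[0.4,0,-0.09,0,4],[0.4,0.02,-0.13,0,7],[0.4,0.04,-0.17,0,7],[0.4,0.06,-0.2,0,7]]'
python3 - <<'E'
from h import *
shot("scene","s27",(260,80,460,230),4);shot("scene","s27b",(60,150,340,360),2.8);shot("top","t27",(120,200,280,340),5);
E
```

```text
time: 35.55
ee_pos: [0.4337, 0.2429, 0.0406]
tcp_rot: [177.8, 0.4, 84.8]
wrist_force: [-11.7, -6.4, 22.6]
opening: 0.0243
time: 35.95
ee_pos: [0.4337, 0.2431, 0.0432]
tcp_rot: [177.8, 0.4, 84.8]
wrist_force: [-0.6, -0.0, -0.1]
opening: 0.0426
time: 36.45
ee_pos: [0.4342, 0.2042, 0.2359]
tcp_rot: [177.7, 0.3, 85.0]
wrist_force: [0.2, -0.3, -0.8]
opening: 0.0513
time: 36.95
ee_pos: [0.4948, 0.002, 0.2359]
tcp_rot: [177.7, 0.3, 91.9]
wrist_force: [0.3, -0.5, -0.4]
opening: 0.0515
```

View pics/s27.png

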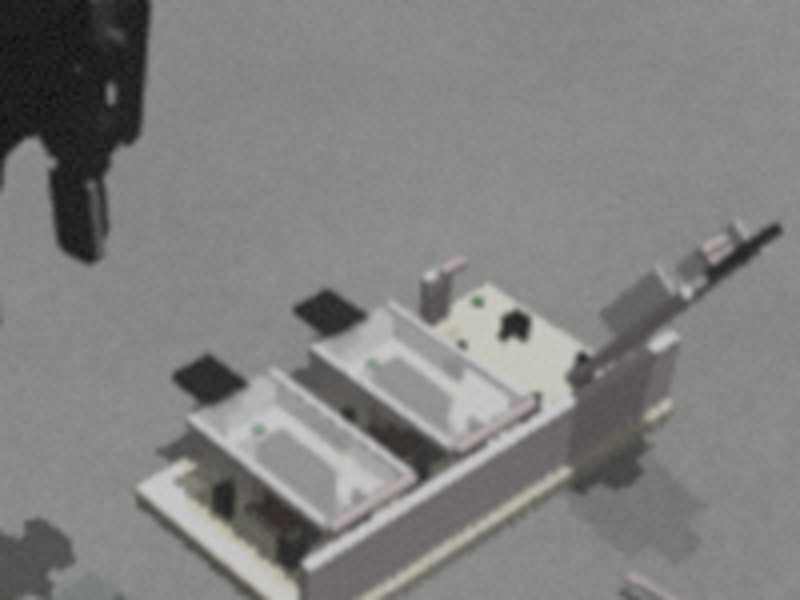

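View pics/s27b.png

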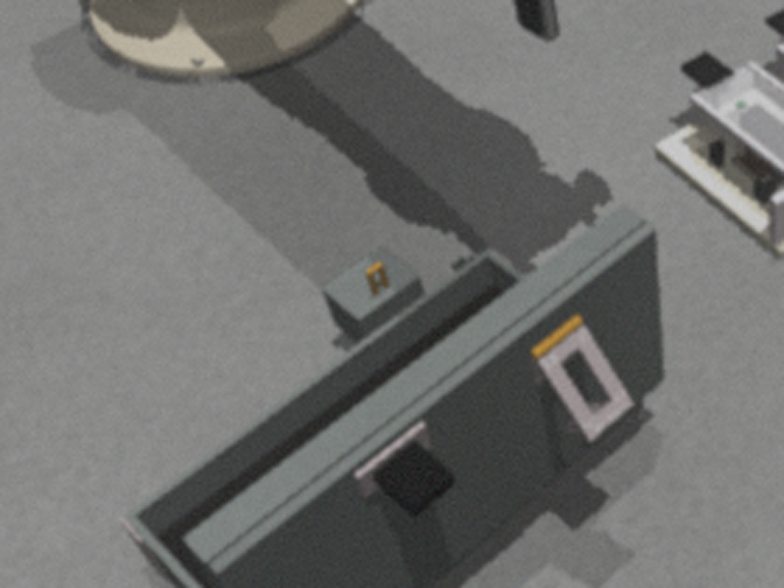

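View pics/t27.png

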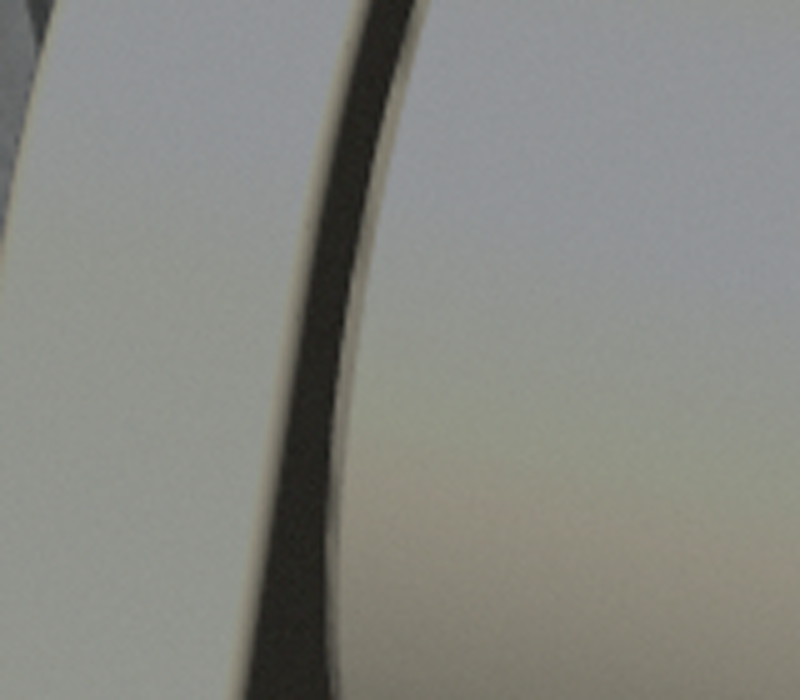

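```bash
python3 -m handwheel '[[0.4,0.02,-0.045,0.01,0],[0.4,0.045,-0.09,0.01,0],[0.4,0.07,-0.13,0.01,0],[0.4,0.1,-0.17,0.01,0],[0.4,0.13,-0.205,0.01,0]]'
python3 -m handwheel '[[0.4,0.02,-0.025,0,0],[0.4,0.036,-0.037,-0.01,0],[0.4,0.036,-0.037,-0.04,0],[0.4,0.036,-0.037,-0.06,0],[0.4,0.036,-0.037,-0.06,0]]'
python3 - <<'E'
from h import *
print(get_obs()["ee_pos"])
shot("scene","s28",(60,150,340,360),2.8);shot("top","t28",(400,200,560,320),5)
E
```

```text
time: 37.6
ee_pos: [0.6257, -0.2031, 0.2451]
tcp_rot: [177.7, 0.2, 91.8]
wrist_force: [0.4, 0.5, 0.2]
opening: 0.0512
time: 38.1
ee_pos: [0.6609, -0.2384, 0.1812]
tcp_rot: [178.1, 0.1, 91.9]
wrist_force: [-0.6, -0.2, 0.1]
opening: 0.051
[ 0.66087489 -0.23843318  0.18116917]
```

View pics/s28.png

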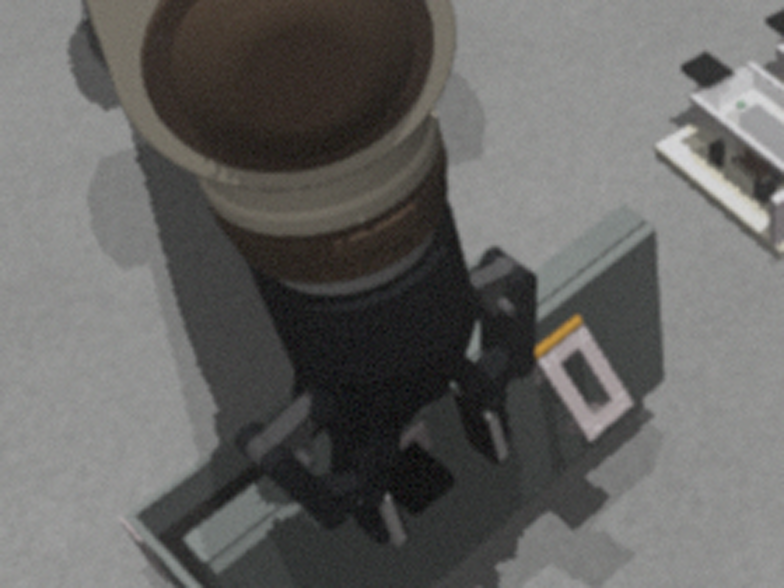

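View pics/t28.png

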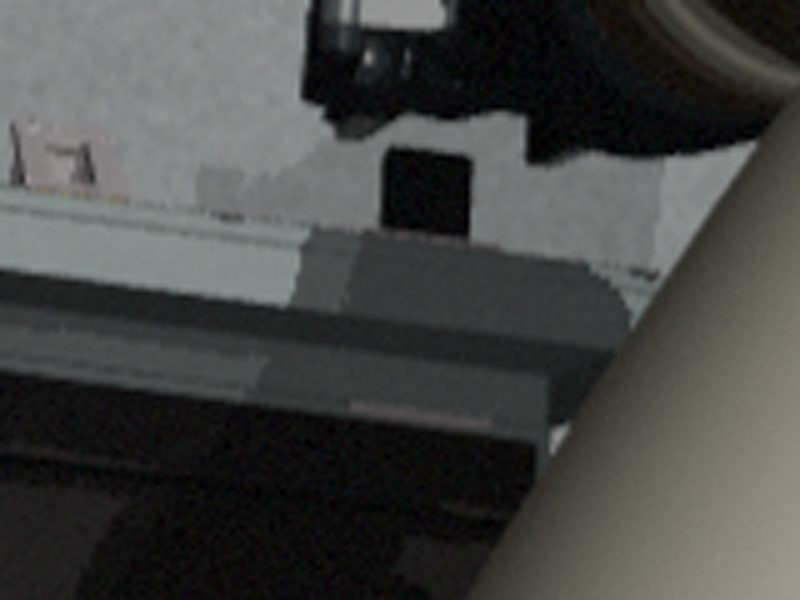

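```bash
python3 -m handwheel '[[0.4,0,-0.001,-0.015,0],[0.4,0,-0.001,-0.026,0],[0.75,0,-0.001,-0.027,0],[0.75,0,-0.001,-0.027,0],[0.75,0,-0.001,-0.027,0]]' 60
python3 -m handwheel '[[0.75,0,0,0,0],[0.75,-0.006,0,0.003,0],[0.75,-0.012,0,0.0055,0],[0.75,-0.0205,-0.001,0.0085,0],[0.75,-0.03,-0.001,0.012,0]]' 60
```

```text
time: 38.7
ee_pos: [0.6618, -0.2397, 0.1593]
tcp_rot: [177.7, 0.2, 91.9]
wrist_force: [-1.3, 2.3, -0.7]
opening: 0.023
time: 39.2
ee_pos: [0.6303, -0.2408, 0.1699]
tcp_rot: [177.9, 0.2, 91.9]
wrist_force: [0.3, -4.4, -23.0]
opening: 0.0231
```

```bash
python3 -m handwheel '[[0.75,-0.012,0,0.0,0],[0.75,-0.0235,-0.001,0.002,0],[0.75,-0.0355,-0.001,0.002,0],[0.75,-0.0473,-0.002,0.0015,0],[0.75,-0.059,-0.002,0,0]]' 60
python3 - <<'E'
from h import *
shot("scene","s29",(60,150,340,360),2.8)
E
```

```text
time: 39.7
ee_pos: [0.5714, -0.243, 0.1717]
tcp_rot: [177.7, 0.2, 91.9]
wrist_force: [6.1, -1.8, 5.9]
opening: 0.0229
```

View pics/s29.png

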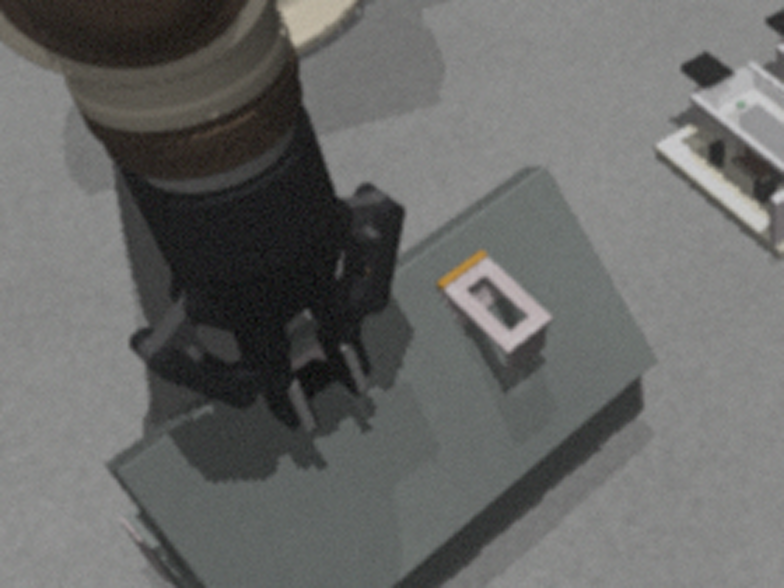

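```bash
python3 -m handwheel '[[0.75,-0.0116,0,-0.003,0],[0.75,-0.0229,-0.001,-0.007,0],[0.75,-0.0338,-0.001,-0.012,0],[0.75,-0.0443,-0.002,-0.0175,0],[0.75,-0.0542,-0.002,-0.024,0]]' 60
python3 -m handwheel '[[0.75,-0.0094,0,-0.0074,0],[0.75,-0.018,-0.001,-0.0156,0],[0.75,-0.0259,-0.001,-0.0245,0],[0.75,-0.033,-0.001,-0.0341,0],[0.75,-0.0393,-0.001,-0.0442,0]]' 60
```

```text
time: 40.25
ee_pos: [0.515, -0.245, 0.1536]
tcp_rot: [177.4, 0.3, 91.8]
wrist_force: [-10.2, 1.7, 23.9]
opening: 0.023
time: 40.75
ee_pos: [0.4712, -0.2466, 0.1123]
tcp_rot: [177.7, 0.5, 91.6]
wrist_force: [-29.5, -1.5, 21.4]
opening: 0.023
```

```bash
python3 - <<'E'
from h import *
shot("scene","s30",(60,170,300,350),3.3)
E
```

```text
(no output)
```

View pics/s30.png

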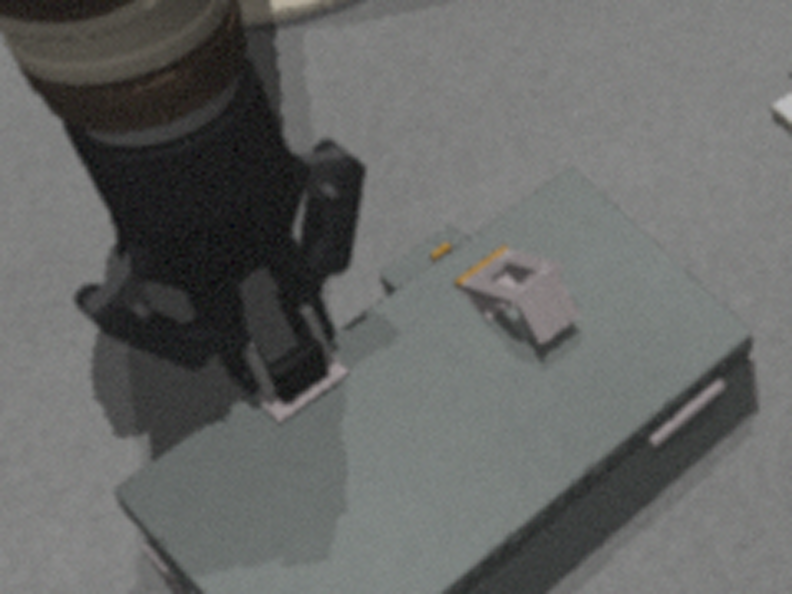

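```bash
python3 -m handwheel '[[0.75,0,0,-0.006,0],[0.75,0,0,-0.011,0],[0.75,0,0,-0.016,0],[0.75,0,0,-0.02,0],[0.75,0,0,-0.022,0]]' 60
python3 - <<'E'
from h import *
shot("scene","s31",(60,170,300,350),3.3)
E
```

```text
time: 41.3
ee_pos: [0.463, -0.2471, 0.0896]
tcp_rot: [178.6, 0.5, 91.4]
wrist_force: [-43.6, -0.3, 24.7]
opening: 0.0226
```

View pics/s31.png

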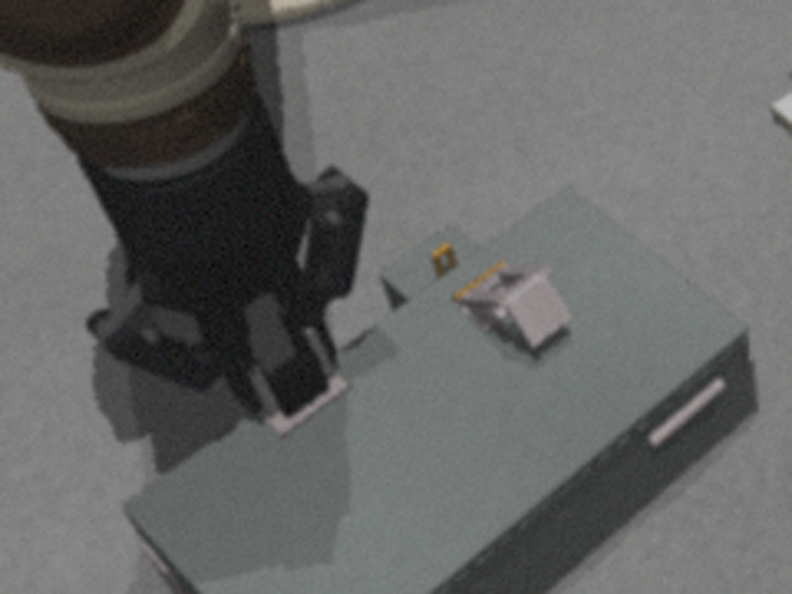

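```bash
python3 -m handwheel '[[0.4,0,0,0,0],[0.4,0,0,0,0],[0.4,0,0,0,0],[0.4,0,0,0.03,0],[0.4,0,0,0.06,0]]' 30
python3 -m handwheel '[[1,0.01,0.03,0,0],[1,0.01,0.05,0,0],[1,0.01,0.05,0,0],[1,0.01,0.05,0,0]]' 30
python3 - <<'E'
from h import *
shot("scene","s32",(60,170,300,350),3.3)
E
```

```text
time: 41.85
ee_pos: [0.4627, -0.2467, 0.1496]
tcp_rot: [178.6, 0.5, 91.4]
wrist_force: [0.5, -0.8, 0.3]
opening: 0.0512
time: 42.25
ee_pos: [0.473, -0.1965, 0.1499]
tcp_rot: [178.6, 0.5, 91.5]
wrist_force: [0.7, 0.7, -0.5]
opening: 0.0006
```

View pics/s32.png

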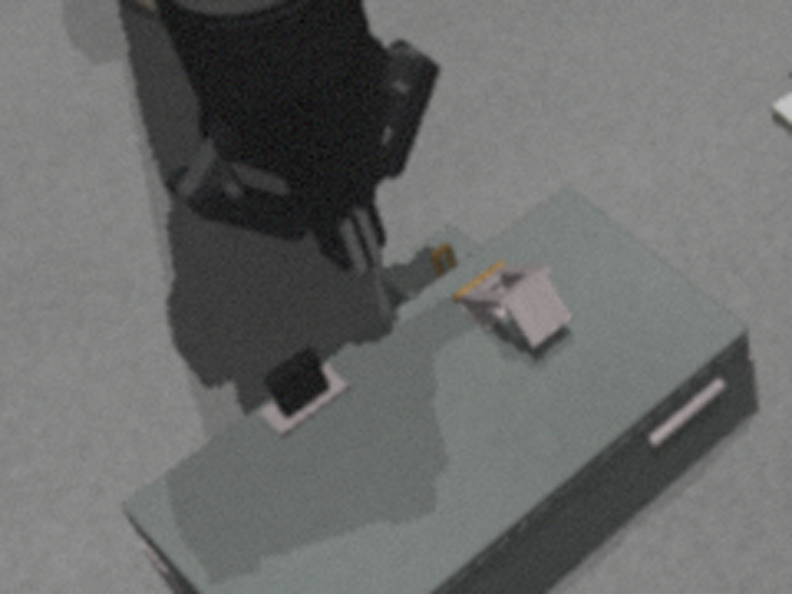

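```bash
python3 -m handwheel '[[1,0,0,-0.03,0],[1,0,0,-0.05,0],[1,0,0,-0.062,0],[1,0,0,-0.068,0]]' 30
python3 -m handwheel '[[1,0,0,-0.003,0],[1,0,0,-0.005,0]]' 30
python3 -m handwheel '[[1,0,0,-0.002,0],[1,0,0,-0.004,0]]' 30
```

```text
time: 42.7
ee_pos: [0.4724, -0.1973, 0.0807]
tcp_rot: [178.7, 0.5, 91.4]
wrist_force: [-0.1, -0.2, 1.5]
opening: -0.0002
time: 42.9
ee_pos: [0.4725, -0.1977, 0.0762]
tcp_rot: [178.7, 0.5, 91.4]
wrist_force: [-5.6, 1.0, 15.9]
opening: -0.0001
time: 43.1
ee_pos: [0.4726, -0.1977, 0.076]
tcp_rot: [178.5, 0.6, 91.4]
wrist_force: [-17.7, 6.6, 40.8]
opening: -0.0003
```

```bash
python3 -m handwheel '[[1,0,0,0.02,0],[1,0,0,0.06,0],[1,0,0,0.1,0],[1,0.04,0.02,0.1,0],[1,0.085,0.045,0.1,0]]' 30
python3 -m handwheel '[[1,0.003,0.01,-0.03,0],[1,0.003,0.01,-0.06,0],[1,0.003,0.01,-0.08,0],[1,0.003,0.01,-0.083,0]]' 30
python3 - <<'E'
from h import *
shot("scene","s33",(80,170,280,320),4)
E
```

```text
time: 43.6
ee_pos: [0.558, -0.1541, 0.1794]
tcp_rot: [178.2, 0.7, 91.2]
wrist_force: [1.2, -0.6, 0.4]
opening: 0.0003
time: 44.0
ee_pos: [0.5601, -0.1437, 0.0942]
tcp_rot: [178.4, 0.6, 91.2]
wrist_force: [-0.0, -0.2, 0.3]
opening: -0.0
```

View pics/s33.png

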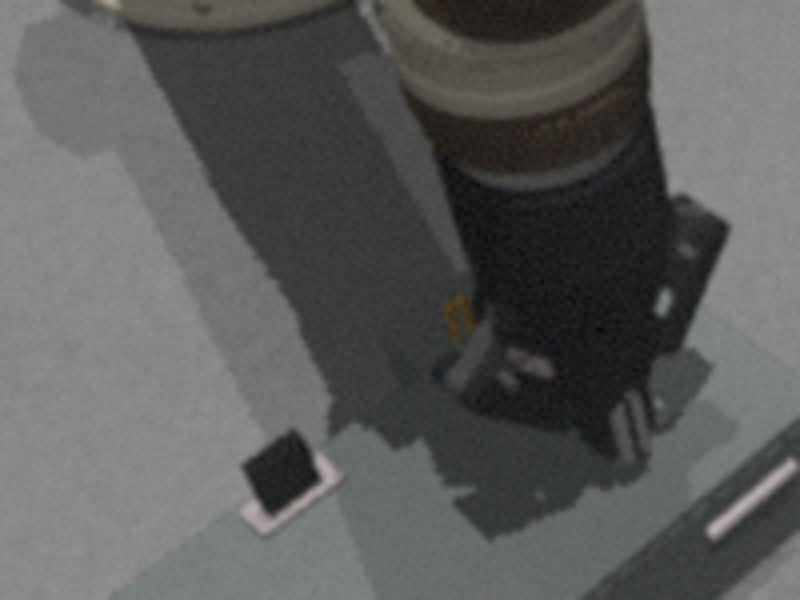

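```bash
python3 -m handwheel '[[1,-0.015,0.001,0,0],[1,-0.027,0.001,0,0],[1,-0.039,0.001,0,0],[1,-0.05,0.001,0.002,0],[1,-0.06,0.001,0.006,0]]' 30
python3 -m handwheel '[[1,-0.008,0,0.004,0],[1,-0.015,0,0.008,0],[1,-0.022,0,0.012,0],[1,-0.022,0,0.012,0]]' 30
python3 - <<'E'
from h import *
shot("scene","s34",(80,170,280,320),4)
E
```

```text
time: 44.55
ee_pos: [0.5209, -0.1443, 0.1189]
tcp_rot: [175.3, 1.0, 91.4]
wrist_force: [66.5, 10.0, 61.6]
opening: 0.0
time: 44.95
ee_pos: [0.4975, -0.1444, 0.1311]
tcp_rot: [175.3, 1.0, 91.3]
wrist_force: [0.7, -1.0, -0.0]
opening: -0.0002
```

View pics/s34.png

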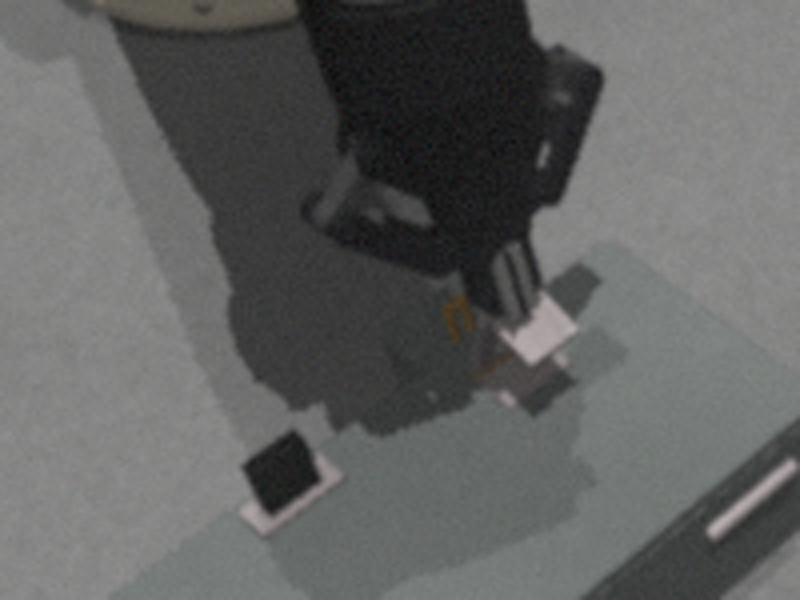

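```bash
python3 -m handwheel '[[1,0,0,0.03,0],[0.4,0.005,0.001,0.05,0],[0.4,0.012,0.002,0.05,0],[0.4,0.014,0.002,0.05,0]]' 30
python3 - <<'E'
from h import *
shot("scene","s35",(80,170,280,320),4)
E
```

```text
time: 45.4
ee_pos: [0.5122, -0.1423, 0.1792]
tcp_rot: [175.4, 0.9, 91.3]
wrist_force: [0.1, -0.7, -0.0]
opening: 0.0435
```

View pics/s35.png

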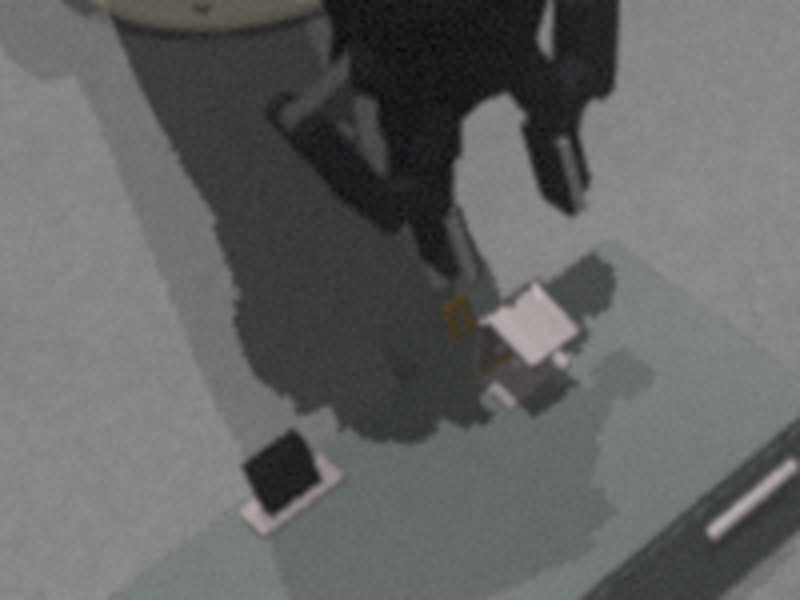

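```bash
python3 -m handwheel '[[0.4,-0.002,0,-0.03,0],[0.4,-0.002,0,-0.055,0],[0.4,-0.002,0,-0.07,0],[0.4,-0.002,0,-0.074,0]]' 30
python3 - <<'E'
from h import *
shot("scene","s36",(80,170,280,320),4)
E
```

```text
time: 45.85
ee_pos: [0.5085, -0.1419, 0.1018]
tcp_rot: [175.7, 0.8, 91.4]
wrist_force: [-0.1, -0.5, 0.1]
opening: 0.0511
```

View pics/s36.png

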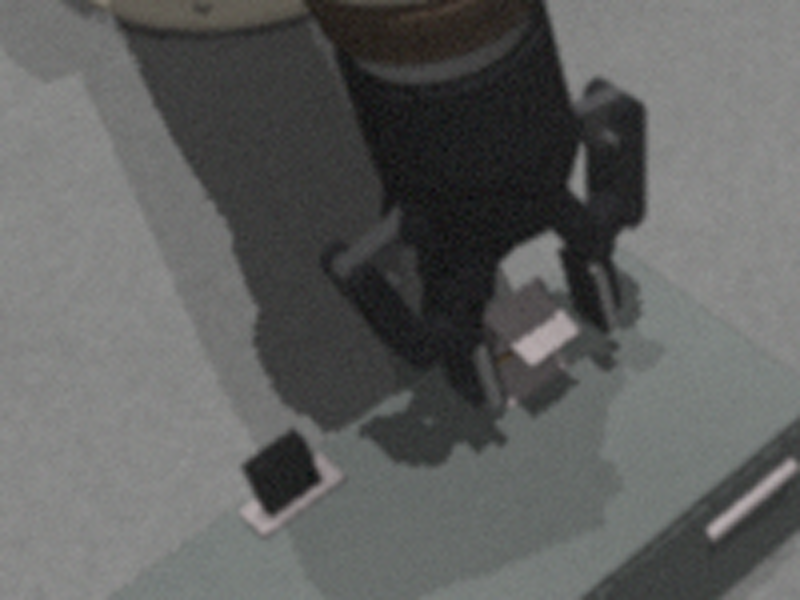

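```bash
python3 -m handwheel '[[0.75,0.001,0,0.002,0],[0.75,0.001,0,0.002,0],[0.75,0.001,0,0.002,0],[0.75,0.001,0,0.002,0]]' 30
```

```text
time: 46.3
ee_pos: [0.5107, -0.1407, 0.106]
tcp_rot: [175.5, 0.7, 91.4]
wrist_force: [0.3, 8.9, 0.9]
opening: 0.0249
```

```bash
python3 -m handwheel '[[0.75,-0.006,0,0.004,0],[0.75,-0.0128,-0.0005,0.008,0],[0.75,-0.02,-0.001,0.0105,0],[0.75,-0.0272,-0.001,0.0124,0],[0.75,-0.0345,-0.001,0.013,0]]' 30
python3 -m handwheel '[[0.75,-0.0077,0,0,0],[0.75,-0.015,-0.0005,-0.0015,0],[0.75,-0.0224,-0.001,-0.0035,0],[0.75,-0.0292,-0.001,-0.0065,0],[0.75,-0.0357,-0.001,-0.0105,0]]' 30
python3 - <<'E'
from h import *
shot("scene","s37",(80,170,280,320),4)
E
```

```text
time: 46.8
ee_pos: [0.4767, -0.1417, 0.1203]
tcp_rot: [175.4, 0.7, 91.5]
wrist_force: [6.5, 2.2, -2.2]
opening: 0.0247
time: 47.3
ee_pos: [0.4433, -0.1429, 0.1123]
tcp_rot: [174.9, 0.8, 91.5]
wrist_force: [11.6, 2.0, 2.2]
opening: 0.025
```

View pics/s37.png

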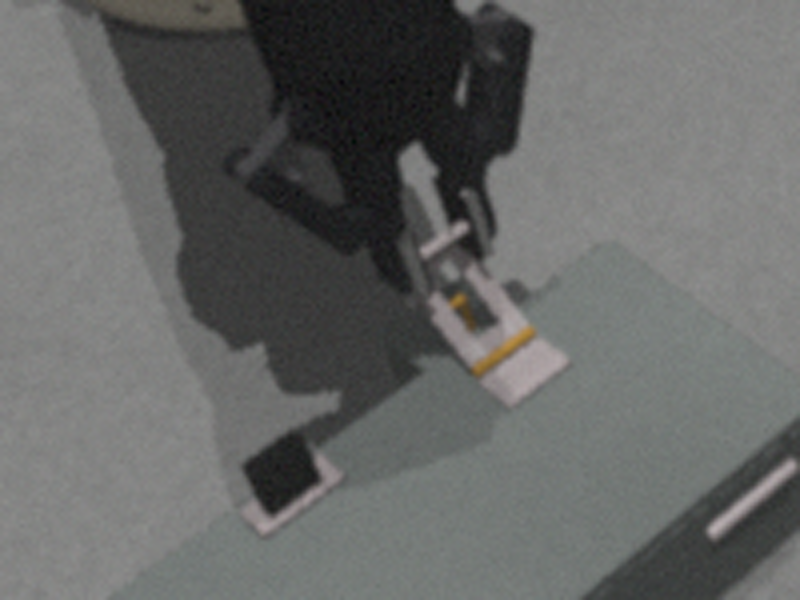

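```bash
python3 -m handwheel '[[0.75,-0.004,0,-0.0035,0],[0.75,-0.007,0,-0.0075,0],[0.75,-0.011,0,-0.012,0],[0.75,-0.014,-0.001,-0.017,0],[0.75,-0.017,-0.001,-0.023,0]]' 30
python3 -m handwheel '[[0.75,0,0,-0.002,0],[0.75,0,0,-0.003,0]]' 30
python3 - <<'E'
from h import *
shot("scene","s38",(80,170,280,320),4)
E
```

```text
time: 47.85
ee_pos: [0.4264, -0.1437, 0.0913]
tcp_rot: [174.7, 0.7, 91.5]
wrist_force: [0.6, 5.5, 8.2]
opening: 0.0253
time: 48.05
ee_pos: [0.426, -0.1437, 0.0903]
tcp_rot: [174.6, 0.7, 91.4]
wrist_force: [-7.8, 4.1, 12.3]
opening: 0.0251
```

View pics/s38.png

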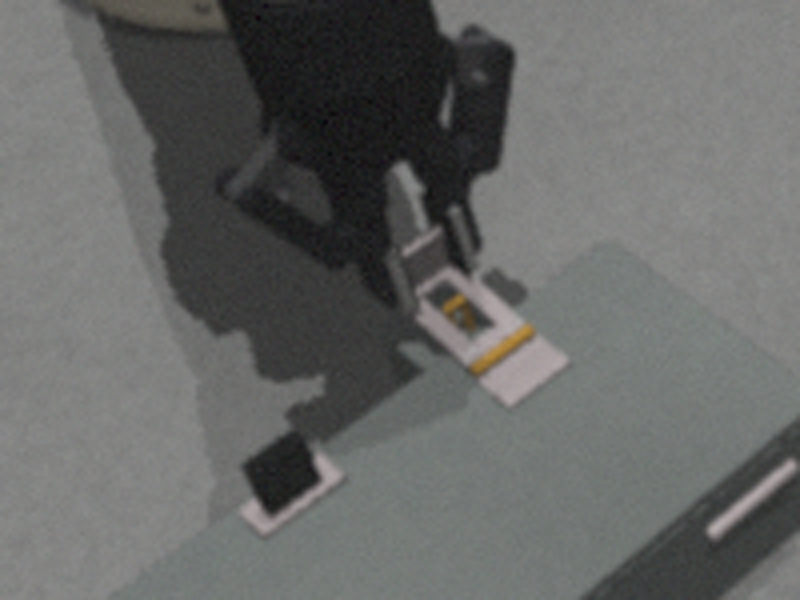

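```bash
python3 -m handwheel '[[0.4,0,0,0,0],[0.4,0,0,0,0],[0.4,0,0,0.002,0],[0.4,0,0,0.03,0],[0.4,0,0,0.06,0]]' 30
python3 -m handwheel '[[1,-0.003,0,0,0],[1,-0.003,0,0,0],[1,-0.003,0,0,0],[1,-0.003,0,-0.02,0],[1,-0.003,0,-0.035,0]]' 30
python3 -m handwheel '[[1,0,0,-0.003,0],[1,0,0,-0.006,0]]' 30
```

```text
time: 48.6
ee_pos: [0.4252, -0.1436, 0.1503]
tcp_rot: [174.7, 0.7, 91.4]
wrist_force: [1.0, 0.2, 1.1]
opening: 0.0514
time: 49.1
ee_pos: [0.4216, -0.1434, 0.1135]
tcp_rot: [174.8, 0.7, 91.4]
wrist_force: [-3.4, 0.2, 3.1]
opening: -0.0
time: 49.3
ee_pos: [0.4205, -0.1432, 0.1072]
tcp_rot: [175.0, 0.7, 91.4]
wrist_force: [-13.8, 2.5, 21.5]
opening: -0.0002
```

```bash
python3 -m handwheel '[[1,0,0,-0.002,0],[1,0,0,-0.002,0]]' 30
python3 -m handwheel '[[1,0,0,0.03,0],[1,0,0,0.07,0],[1,-0.01,0.03,0.1,0],[1,-0.03,0.07,0.12,0],[1,-0.05,0.11,0.12,0]]' 30
python3 -m handwheel '[[1,-0.02,0.045,0,0],[1,-0.04,0.09,0,0],[1,-0.06,0.13,0,0],[1,-0.06,0.17,0,0],[1,-0.06,0.21,0,0]]' 30
python3 - <<'E'
from h import *
shot("scene","s39",(80,170,280,320),4);shot("top","t39");shot("scene","s39f")
E
```

```text
time: 49.5
ee_pos: [0.4204, -0.1432, 0.1073]
tcp_rot: [174.9, 0.7, 91.4]
wrist_force: [-9.0, 3.2, 17.5]
opening: -0.0001
time: 50.0
ee_pos: [0.3706, -0.0325, 0.2301]
tcp_rot: [174.7, 0.7, 91.3]
wrist_force: [0.6, 0.7, -0.1]
opening: -0.0003
time: 50.5
ee_pos: [0.3098, 0.1793, 0.2307]
tcp_rot: [174.6, 0.6, 91.4]
wrist_force: [0.6, -0.0, 0.4]
opening: -0.0001
```

View pics/s39.png

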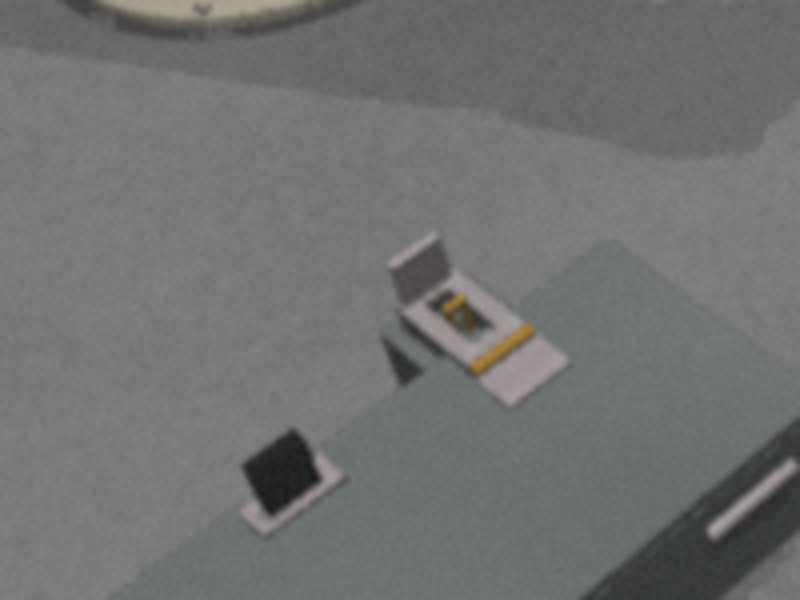

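View pics/t39.png

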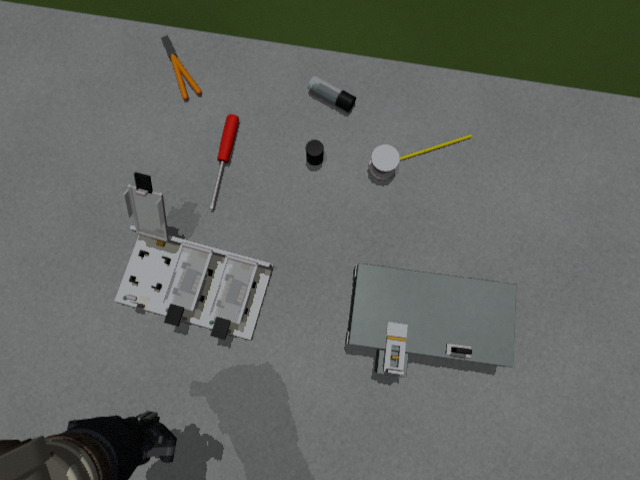

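View pics/s39f.png

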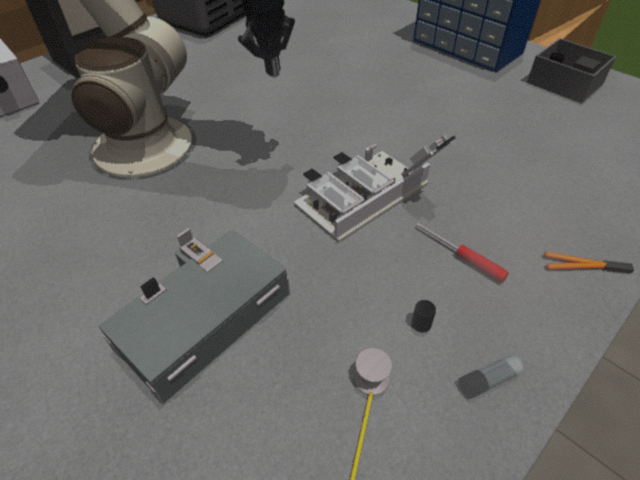

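```bash
python3 - <<'E'
from h import *
a=cv2.imread("pics/scene0.png");b=cv2.imread("pics/s39f.png");ta=cv2.imread("pics/top0.png");tb=cv2.imread("pics/t39.png")
d=cv2.absdiff(a,b)[220:400,90:300].max(2);print("scene chest diff",(d>40).sum());d=cv2.absdiff(ta,tb)[250:390,335:530].max(2);print("top chest diff",(d>40).sum(),d.max())
rp=[.5099,.234,-5.44]
i=cv2.resize(tb[230:345,100:290],None,fx=4,fy=4,interpolation=cv2.INTER_CUBIC)
j=cv2.resize(b[130:250,280:440],None,fx=5,fy=5,interpolation=cv2.INTER_CUBIC)
for y in (0,-85):
  for th,c in ((0,(0,255,0)),(.11,(0,0,255))):
    L=np.array([(58-r*np.cos(th),y+w,62+r*np.sin(th)) for r,w in((110,13),(140,13),(140,-13),(110,-13))])/1000
    cv2.polylines(i,[((proj("top",body(rp,L))-[100,230])*4).astype(int)],True,c,1)
    cv2.polylines(j,[((proj("scene",body(rp,L))-[280,130])*5).astype(int)],True,c,1)
cv2.imwrite("pics/f1.png",i);cv2.imwrite("pics/f2.png",j)
E
```

```text
scene chest diff 0
top chest diff 0 17
```

View pics/f1.png

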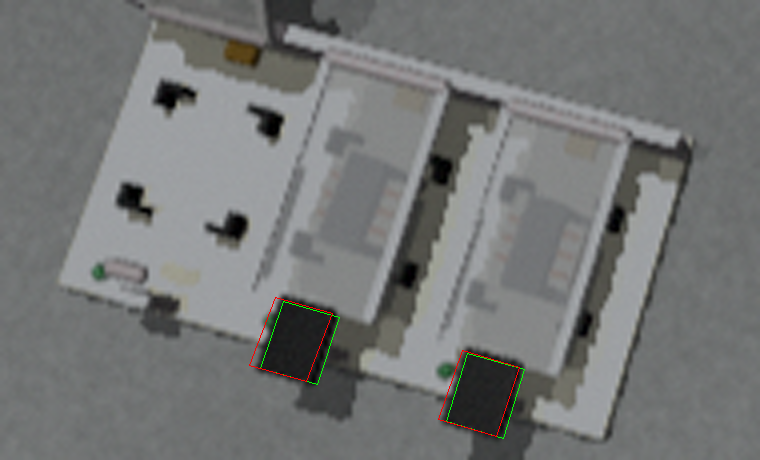

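View pics/f2.png

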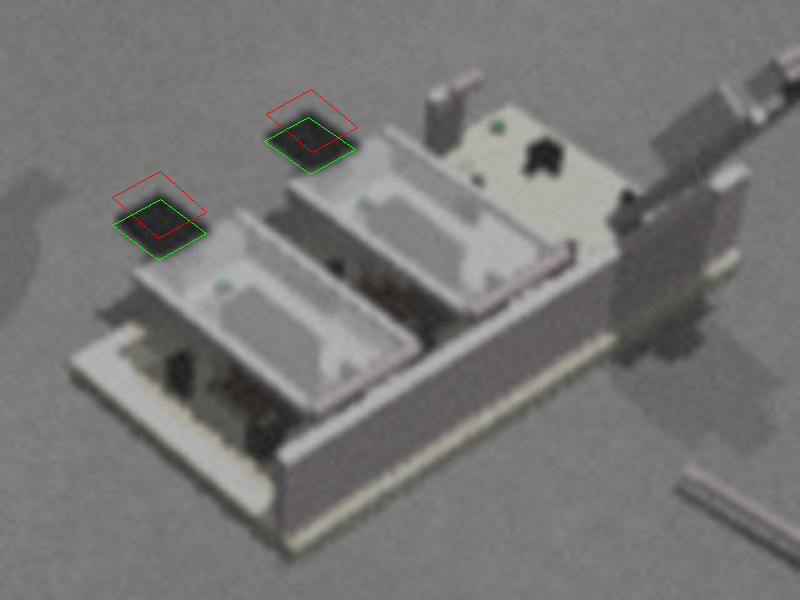

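The hood tabs match the shut outline (0 rad). The chest, lid and hasp match the first picture. Both transformers stand inside their bays, and the bystanders have not moved. I'm handing the job in.

```bash
python3 -c "
from workcell import *
print(job_done()); print(get_obs()['wrist_force'])"
```

```text
the job is handed in; nothing more can be done
None
the job is handed in; nothing more can be done
```

The job is handed in at about 50 s of the 210 s allowed, and my last pictures show every end condition met; no verdict is reported.

**What I did:**
- I flipped the hasp and pushed it on past 1.9 rad. My first measurement read only about 1.89–1.95 rad, so I pushed it further before touching the lid.
- I raised the lid to about 1.6 rad. The top view showed two transformers in the chest.
- I stood one transformer in bay 2 and one in bay 3, and pressed both hoods until the force showed them bottomed.
- I closed the lid and put the hasp back down over its staple.

**Last checks:**
- **Hoods:** both tabs match the outline of a shut hood (0 rad), not the 0.11 rad one, in both views. They stayed down after I let go.
- **Chest:** the lid and hasp match the first pictures, with no pixel change above 40 grey levels in either view. Pressing the lid top met resistance at 76 mm, and the tab top at 107 mm; both are the shut heights.
- **Transformers:** both look upright and within their bays. The bay 2 one measured about 2 mm off centre; I judged the bay 3 one by eye only.
- **Surroundings:** the spool, capacitor and screwdriver look unmoved, and the arm is clear of everything.

**What went less well:**
- My first push to flip the hasp back jammed at about 66 N in each of x and z (roughly 90 N in total, under the 120 N wrist limit). I pinched the tab instead.
- Closing the lid by its pull met up to about 44 N sideways, so I let go and pressed it shut from above.
- Pressing hood 3 home reached about 45 N down, roughly 50 N in all, through the fingers.
- The tool ended tilted about 5°.

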